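# Set up the shop display and pack the bath bombs

### The job

Set up this little shop display. First fit the wooden sign post upright and fully home in the hole at the bottom of the display stand's socket well (you can hardly see that hole and it is not quite in the middle, so feel for it with the foot of the post); only after that stand every amber jar upright behind the stand's lip, and lower every bath bomb gently, without dropping it, to the floor of the deep wooden crate. Jars and bath bombs may go in any order and anywhere inside; leave the other things on the table where they are.

Things in the scene. Friction and masses are not known exactly. Their poses are not given: they have to be found in the camera images.
- post_grip (a point): The sign post: plain pale wood, 135 mm long, 70 g: a round shaft 18 mm in diameter and 90 mm long with a bevelled foot, and on top of it a square block 26 x 26 x 45 mm (faces along the point's x and y), which is the part to grip. This point is the centre of that block, 112 mm above the foot and 22.5 mm below the top; z runs up along the post. At the start the post stands upright and loose in the holder block, its block turned as the holder is.
- post_tip (a point): The centre of the post's foot (the lower end of the shaft).
- holder: Holder block of plywood, 60 x 60 x 45 mm high, fixed; the post starts in the 21 mm square, 35 mm deep hole in its middle (hole floor 10 mm above the table). Origin: centre of its underside.
- stand: Display stand of brown wood, fixed, 106 mm (its x) by 350 mm (its y), origin at the centre of its underside. Seen along its y: a square socket block (92 x 92 mm, 63 mm high) at the -y end, then the jar bay.
- well (a point): Centre of the mouth of the round well in the stand's socket block, level with the block's top, 63 mm above the table; axes as the stand's. The well is 44 mm wide and 25 mm deep. In its flat floor is the blind hole for the post: 21 mm wide with a 2 mm bevelled edge, 30 mm deep, its centre up to 9.5 mm away from this point sideways, in a different direction each time. Fully home, the foot of the post is 55 mm below this point and the top of the post stands 80 mm above it.
- bay (a point): Centre of the floor of the jar bay, 15 mm above the table; axes as the stand's. The bay floor is 90 mm (x) by 250 mm (y) and has an 8 mm thick lip on its -x, +x and +y sides, 24 mm higher than the floor, and the socket block on its -y side. The post's socket is at y = -171 mm from here.
- tray: Pulp-board tray, fixed, 250 mm (x) by 84 mm (y), 10 mm thick, with three 34 mm square openings at x = -80, 0 and +80 mm in which the bath bombs sit. Origin: centre of its underside.
- crate: Wooden crate, open at the top, fixed, outside 232 mm (x) by 162 mm (y) by 82 mm high, walls 6 mm. Origin: centre of its underside. The crate and the tray stand one on each side, which on which side varies.
- crate_floor (a point): Centre of the crate's inner floor, 6 mm above the table and 76 mm below the rim; axes as the crate's. Inside 220 x 150 mm. Two ribs 6 mm wide and 10 mm high run along y on the floor at x = -36.5 and +36.5 mm, and make three bays, centred at x = -73, 0 and +73 mm, in each of which a bath bomb stays put.
- jar0_center (a point): Amber glass jar with a metal cap, a straight cylinder 64 mm in diameter and 72 mm high, about 260 g, bottom-heavy with a thick glass base, standing on the table at the start. This point is its centre, half-way up; z is its upward axis. Some jars may be absent.
- ball0_center (a point): Bath bomb, a pale chalky ball 64 mm in diameter, about 170 g, brittle, sitting in an opening of the tray. This point is its centre (about 37 mm above the table at the start). Some may be absent.
- jar1_center (a point): Amber glass jar with a metal cap, a straight cylinder 64 mm in diameter and 72 mm high, about 260 g, bottom-heavy with a thick glass base, standing on the table at the start. This point is its centre, half-way up; z is its upward axis. Some jars may be absent.
- ball1_center (a point): Bath bomb, a pale chalky ball 64 mm in diameter, about 170 g, brittle, sitting in an opening of the tray. This point is its centre (about 37 mm above the table at the start). Some may be absent.
- jar2_center (a point): Amber glass jar with a metal cap, a straight cylinder 64 mm in diameter and 72 mm high, about 260 g, bottom-heavy with a thick glass base, standing on the table at the start. This point is its centre, half-way up; z is its upward axis. Some jars may be absent.
- ball2_center (a point): Bath bomb, a pale chalky ball 64 mm in diameter, about 170 g, brittle, sitting in an opening of the tray. This point is its centre (about 37 mm above the table at the start). Some may be absent.
- pouch0: Filled kraft pouch 90 mm wide, 150 mm high. A bystander: leave it where it is. Origin: centre of its underside.
- pouch1: Filled kraft pouch 90 mm wide, 150 mm high. A bystander: leave it where it is. Origin: centre of its underside.
- tape: Roll of clear tape lying flat, 100 mm across, 48 mm high. A bystander: leave it where it is. Origin: centre of its underside.
- phone: Black phone lying flat, 150 x 74 x 9 mm. A bystander: leave it where it is. Origin: centre of its underside.
Not all that is in view belongs to the job. What is shaped like the part that bears ball1_center but red is not meant.

How it is judged:
On the way, in this order (a step that is already met when the one before it is completed fails the run):
1. the sign post is fitted upright and fully home in its hole (z of post_tip in the frame of well below -0.047 m and horizontal distance between post_tip and well below 0.014 m and angle between post_grip's own z axis and vertical below 0.1 rad), for 0.2 s.
2. every jar present stands behind the lip and every bath bomb present lies in the crate (x of jar0_center in the frame of bay between -0.025 and 0.025 m and y of jar0_center in the frame of bay between -0.105 and 0.105 m and z of jar0_center in the frame of bay between 0.028 and 0.044 m and angle between each of jar0_center, jar1_center, jar2_center's own z axis and vertical below 0.1 rad and x of jar1_center in the frame of bay between -0.025 and 0.025 m and y of jar1_center in the frame of bay between -0.105 and 0.105 m and z of jar1_center in the frame of bay between 0.028 and 0.044 m and x of jar2_center in the frame of bay between -0.025 and 0.025 m and y of jar2_center in the frame of bay between -0.105 and 0.105 m and z of jar2_center in the frame of bay between 0.028 and 0.044 m and x of ball0_center in the frame of crate_floor between -0.111 and 0.111 m and y of ball0_center in the frame of crate_floor between -0.076 and 0.076 m and z of each of ball0_center, ball1_center, ball2_center in the frame of crate_floor below 0.05 m and x of ball1_center in the frame of crate_floor between -0.111 and 0.111 m and y of ball1_center in the frame of crate_floor between -0.076 and 0.076 m and x of ball2_center in the frame of crate_floor between -0.111 and 0.111 m and y of ball2_center in the frame of crate_floor between -0.076 and 0.076 m), for 0.2 s.
At the end, for the whole second after the job is handed in: The post stands upright (within 0.1 rad), its foot at least 47 mm below the top of the socket block; every jar present stands upright (within 0.1 rad) on the bay floor behind the lip; every bath bomb present lies in the crate, centre under 50 mm above its floor; all at rest (all of step 1 and all of step 2 and linear speed of each of jar0, jar1, jar2, ball0, ball1, ball2, post below 0.03 m/s); the robot touches nothing.
It fails at once if a jar or bath bomb was loaded before the post was fitted ((z of post_tip in the frame of well above -0.035 m or horizontal distance between post_tip and well above 0.02 m) and ((x of jar0_center in the frame of bay between -0.025 and 0.025 m and y of jar0_center in the frame of bay between -0.105 and 0.105 m and z of jar0_center in the frame of bay between 0.028 and 0.044 m and angle between jar0_center's own z axis and vertical below 0.1 rad) or (x of jar1_center in the frame of bay between -0.025 and 0.025 m and y of jar1_center in the frame of bay between -0.105 and 0.105 m and z of jar1_center in the frame of bay between 0.028 and 0.044 m and angle between jar1_center's own z axis and vertical below 0.1 rad) or (x of jar2_center in the frame of bay between -0.025 and 0.025 m and y of jar2_center in the frame of bay between -0.105 and 0.105 m and z of jar2_center in the frame of bay between 0.028 and 0.044 m and angle between jar2_center's own z axis and vertical below 0.1 rad) or (x of ball0_center in the frame of crate_floor between -0.111 and 0.111 m and y of ball0_center in the frame of crate_floor between -0.076 and 0.076 m and z of ball0_center in the frame of crate_floor below 0.05 m) or (x of ball1_center in the frame of crate_floor between -0.111 and 0.111 m and y of ball1_center in the frame of crate_floor between -0.076 and 0.076 m and z of ball1_center in the frame of crate_floor below 0.05 m) or (x of ball2_center in the frame of crate_floor between -0.111 and 0.111 m and y of ball2_center in the frame of crate_floor between -0.076 and 0.076 m and z of ball2_center in the frame of crate_floor below 0.05 m))).
It fails at once if a bath bomb was dropped (fell freely, faster than 0.6 m/s, as after a drop of 2 cm) ((contact force between the fingers and ball0 below 0.05 N and linear speed of ball0 above 0.6 m/s) or (contact force between the fingers and ball1 below 0.05 N and linear speed of ball1 above 0.6 m/s) or (contact force between the fingers and ball2 below 0.05 N and linear speed of ball2 above 0.6 m/s)).
It fails at once if a bath bomb was pressed or knocked against the crate with more than 30 N (contact force between any of ball0, ball1, ball2 and crate above 30 N).
It fails at once if a bystander was moved by more than 40 mm (distance of any of pouch0, pouch1, tape, phone from where it was at the start of the episode above 0.04 m).
Of jar0, jar1, jar2 only 2 to 3 are there at a start; the rules pass over those that are not, and their reading is None.
Of ball0, ball1, ball2 only 2 to 3 are there at a start; the rules pass over those that are not, and their reading is None.
At some moment in a run one of jar0, jar1, jar2 may be knocked a few centimetres aside while the robot is not near it.
It also fails if it takes over 210 s, if anything falls off the work surface, if the arm or the gripper's body presses on something with over 40 N, if the wrist force passes 120 N, or if a joint passes its speed limit or range.

### The arm

A 6-joint arm with a two-finger parallel gripper is mounted at the origin on the work surface. World frame = base frame: x ahead of the robot, y to its left, z up, the work surface at z = 0. Lengths are in m, angles in rad, forces in N, time in s.
With the tool pointing down it reaches from about 0.4 to 0.925 m from the base axis. Payload 3.4 kg.
Tool frame: the origin (TCP) lies midway between the tips of the shut fingers; the grasp point (between the pads) lies 19 mm behind it; x points along the fingers, y is the direction in which the jaws open and shut, and the axes are right-handed (so a half turn about x gives the same grasp; the last joint's range is limited). The gripper opens to 85 mm and grips with 20 to 120 N. Pads are 22 mm wide; open, the fingers measure 114 mm over their backs; the gripper's body (76 mm by 85 mm) begins 54 mm behind the grasp point. The pads swing forward as they close: fully open they stand 13 mm farther back than shut.
Start: joints at [1.192, 0.307, 1.506, -0, 1.328, -0.073], TCP at [0.173, 0.548, 0.203] pointing down, gripper open.
Joint ranges: [-3.12, 3.12], [-1.05, 2.28], [0.14, 2.33], [-1.42, 4.57], [0.1, 2.73], [-2.68, 2.68]. Speed limits (rad/s): [2.57, 2.57, 3.14, 3.14, 3.14, 3.14].

### API

Orientations are given as [roll, pitch, yaw] about the fixed x, y, z axes, in that order (R = Rz(yaw) Ry(pitch) Rx(roll)).
In Python, from workcell import bot, camera, camera_params, cut_out, place_of gives the robot as it stands.
- The arm moves only by the shell command python3 -m crank 'ROWS' [FORCE]. ROWS is JSON, a list that holds one entry, the list of rows, each a list of 7 numbers: the closure in counts, from 0 (fully open) to 255 (shut), then the shift along the tool's x, y, z in m, then the turn, a rotation vector about the tool's x, y, z in degrees. In form: [[[claw, dx, dy, dz, rx, ry, rz], ...]]. A call has 1 to 12 rows; each row shifts and turns the pose as measured when the row begins, along the tool's axes as they then stand; what a row does not reach is not made up. A row lasts 1/8 s, in which the tool goes at most 62.5 mm and 10.7 degrees, less where a joint would pass 70% of its speed; a pose out of reach is approached as far as the arm can. A call is refused whole if a number of a shift passes 0.0625 or a number of a turn 10.7, either way. A call with a gripper value outside its range is refused whole. The fingers move at their own pace and stop on an object; FORCE is the grip in N (left out, the last holds). Time passes only in rows, so rows that do not move let the fingers close. It gives the time, the measured TCP pose, the force and the opening at its end, in the units of the state.
- bot.state(): the state, without advancing time (a new reading comes with each control period).
- camera(name): name is "side" or "top" or "wrist"; returns (picture, depth): 400x640x3 uint8, blue, green, red; 400x640 float32, m along the optical axis (not along the pixel's ray), 0 where there is no reading.
- camera_params(name): a dict with "K" (3x3 intrinsics, pixels), "rvec" (rotation vector, rad) and "tvec" (3), from world to camera coordinates, as OpenCV has them; the wrist camera has in their place "hand_eye" (4x4, takes a point from camera to tool coordinates, whose origin is the TCP and whose axes are the tool frame's). Camera axes: x right, y down, z forward; pixel columns grow to the right and rows downward; lengths in m; the calibration is good to about 2 mm. A picture is of the moment at which its call begins: read the wrist's pose just before it. camera_params takes no time and is no camera call.
- bot.hand_in(): hands the job in, once; it reports no verdict.
Trained networks look in the newest picture that a camera, given by its name, has taken for a name from the list of things; names that differ only in an ending like _2 or _b are one class to them, and where a whole thing is asked for, a point or a joint stands for the part that bears it (a point fixed in the world has none). Each returns a list of dicts, best first, with "confidence" (0 to 1); they miss things now and then, are a little off and sometimes report something else, mostly with a low value. They report only what shows in the picture. A call takes as long as a camera call. They do not tell look-alikes from the thing itself.
- cut_out(label, camera): "pixels" (400x640 bool, what is visible of it).
- place_of(label, camera): "point" ([x, y, z] in m, in the coordinates of the camera as it stood for that picture, good to about 4 mm: a listed point, or the origin of a listed thing).
The state is a dict: "time_s": time; "qpos": joint angles; "qvel": joint speeds; "tau": joint torques, N m; "position": TCP position; "ee_rot": TCP orientation; "ft_force": force on the tool from outside, world axes, zero at the start; "moment": the same for the moment, N m; "grip_width": opening from 0.0 (shut) to 1.0 (fully open).
Only numpy, scipy, OpenCV 4.12 (cv2) and the standard library are available. Lean on these libraries where they do the work, as an engineer would, in place of code of your own. Each camera call takes 0.05 s, during which the arm holds its last target. There are 200 camera calls.

## Working session

There is one attempt and no reset: what is moved stays moved. The work goes in short steps, Python scripts to look and compute and a shell command to move; the robot and the scene stay as the last step left them, time stands still between calls to the robot, and variables do not carry over. Pictures are saved under pics/ and viewed, about 12 in all and at most 16, crops included, and the job is handed in when it is done.

```bash
ls; mkdir -p pics; cat > h.py <<'E'
import numpy as np, cv2
from scipy.spatial.transform import Rotation as R
from workcell import bot, camera, camera_params, cut_out, place_of
def ext(name, st=None):
    p=camera_params(name); K=np.array(p["K"])
    if "hand_eye" in p:
        st=st or bot.state(); T=np.eye(4); T[:3,:3]=R.from_euler('xyz',st["ee_rot"]).as_matrix(); T[:3,3]=st["position"]
        return K, T@np.array(p["hand_eye"])
    W=np.eye(4); W[:3,:3]=cv2.Rodrigues(np.array(p["rvec"],float))[0]; W[:3,3]=np.ravel(p["tvec"])
    return K, np.linalg.inv(W)
def w(T,p): return T[:3,:3]@np.asarray(p)+T[:3,3]
def cloud(K,T,d,mask):
    v,u=np.nonzero(mask&(d>0)); z=d[v,u]
    P=np.c_[(u-K[0,2])*z/K[0,0],(v-K[1,2])*z/K[1,1],z]
    return P@T[:3,:3].T+T[:3,3], u, v
E
python3 - <<'E'
from h import *
s=bot.state(); print({k:np.round(v,3) for k,v in s.items()})
for n in ("top","side"):
    im,d=camera(n); cv2.imwrite(f"pics/{n}0.png",im); np.savez(f"{n}0.npz",im=im,d=d)
    K,T=ext(n); print(n,K[0,0],np.round(T,3).tolist())
    for l in ["post_grip","holder","stand","well","bay","tray","crate","crate_floor","jar0_center","ball0_center","pouch0","tape","phone"]:
        for r in place_of(l,n): print(n,l,round(r["confidence"],2),np.round(w(T,r["point"]),3))
E
```

```text
pics
{'time_s': np.float64(0.0), 'qpos': array([ 1.191,  0.308,  1.508,  0.   ,  1.328, -0.073]), 'qvel': array([ 0.001,  0.   ,  0.001,  0.   ,  0.001, -0.   ]), 'tau': array([-0.0000e+00, -4.5754e+01, -2.5193e+01, -0.0000e+00,  1.3000e-02,
       -0.0000e+00]), 'position': array([0.173, 0.548, 0.202]), 'ee_rot': array([-1.662,  1.569, -1.968]), 'ft_force': array([-0.357, -0.606,  0.001]), 'moment': array([-0.006, -0.006, -0.004]), 'grip_width': np.float64(0.997)}
top 505.21833566946947 [[-0.023, -0.989, 0.148, 0.278], [-0.999, 0.027, 0.022, -0.016], [-0.026, -0.147, -0.989, 1.639], [0.0, 0.0, 0.0, 1.0]]
top post_grip 0.28 [ 0.483  0.061 -0.002]
top holder 0.61 [0.483 0.066 0.001]
top stand 0.9 [ 0.645 -0.006 -0.001]
top well 0.81 [ 0.633 -0.131  0.065]
top bay 0.85 [0.65  0.042 0.018]
top tray 0.66 [ 0.514  0.343 -0.003]
top crate 0.71 [ 0.513 -0.351 -0.   ]
top crate 0.25 [0.481 0.066 0.006]
top crate_floor 0.88 [ 0.51  -0.359  0.003]
top crate_floor 0.46 [ 0.642 -0.005  0.003]
top jar0_center 0.93 [0.461 0.173 0.034]
top jar0_center 0.71 [ 0.739 -0.283  0.   ]
top ball0_center 0.
[... 318 characters left out ...]
744, 1.116], [0.0, 0.0, 0.0, 1.0]]
side post_grip 0.69 [0.483 0.063 0.118]
side holder 0.65 [0.487 0.062 0.001]
side stand 0.58 [ 0.641 -0.002  0.005]
side well 0.81 [ 0.632 -0.127  0.064]
side well 0.6 [ 0.51  -0.354  0.01 ]
side bay 0.79 [0.654 0.043 0.017]
side tray 0.67 [0.509 0.343 0.   ]
side crate 0.87 [ 0.513 -0.349  0.002]
side crate_floor 0.76 [ 0.512 -0.349  0.01 ]
side crate_floor 0.17 [ 0.514 -0.35  -0.001]
side jar0_center 0.78 [0.469 0.179 0.035]
side ball0_center 0.66 [0.432 0.341 0.035]
side pouch0 0.79 [ 0.741 -0.278 -0.001]
side pouch0 0.65 [0.744 0.276 0.003]
side tape 0.7 [ 0.289  0.319 -0.003]
side phone 0.96 [ 0.266 -0.333 -0.001]
side phone 0.16 [ 0.291  0.318 -0.   ]
```

View pics/top0.png

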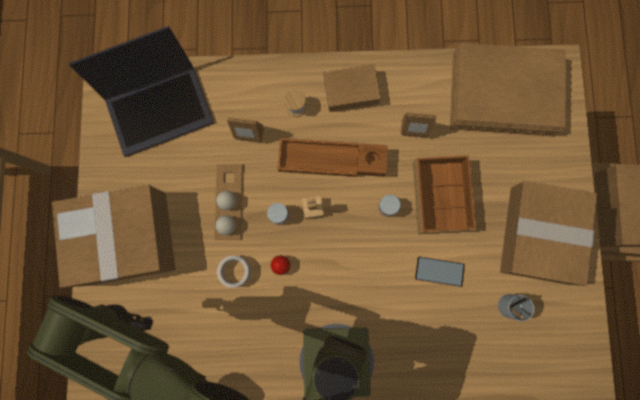

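View pics/side0.png

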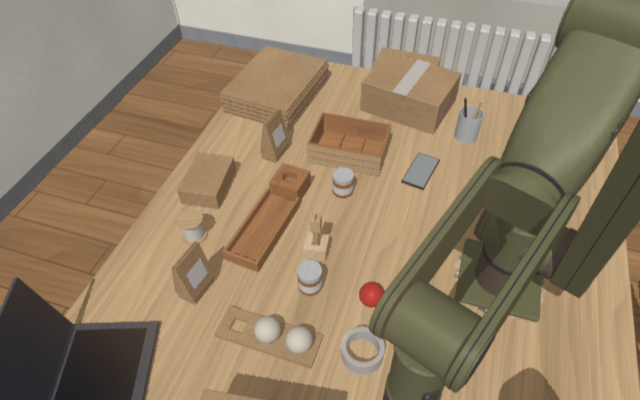

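The top view shows two amber jars, at (278,213) and (390,205), and two pale balls, at (227,200) and (226,226). The red ball at (281,265) is the decoy. A wood-lidded cup at (297,103) is not obviously a jar. The post is in its holder at (312,207), the well is at (372,157) and the crate at (446,195). The side view shows the same things: jars at (310,277) and (343,182), the cup at (192,225). Next I'll check the candidates in an enlarged crop and measure positions from depth.

```bash
python3 - <<'E'
from h import *
D=np.load("side0.npz"); im=D["im"]
f=lambda u,v:cv2.resize(im[v-35:v+35,u-35:u+35],(260,260),interpolation=cv2.INTER_CUBIC)
cv2.imwrite("pics/crop1.png",np.vstack([np.hstack([f(310,277),f(343,182),f(192,225)]),np.hstack([f(283,333),f(371,294),f(316,236)])]))
out={}
def show(n,name,P,zlo,zhi):
    Q=P[(P[:,2]>zlo)&(P[:,2]<zhi)]
    if len(Q)<15: return print(n,name,"few",len(Q))
    r=cv2.minAreaRect((Q[:,:2]*1000).astype(np.float32))
    print(n,name,len(Q),"med",np.round(np.median(Q,0),3),"rect",np.round(r[0],1),np.round(r[1],1),round(r[2],1))
for n in("top","side"):
    D=np.load(n+"0.npz"); d=D["d"]; K,T=ext(n); P,u,v=cloud(K,T,d,np.ones_like(d,bool))
    def box(x,y,r): return P[(abs(P[:,0]-x)<r)&(abs(P[:,1]-y)<r)]
    show(n,"table",box(.38,0,.03),-.02,.02)
    show(n,"jarA",box(.465,.176,.05),.062,.085); show(n,"jarB",box(.484,-.182,.05),.062,.085)
    show(n,"holder",box(.484,.064,.05),.037,.052); show(n,"posttop",box(.484,.064,.05),.13,.17)
    show(n,"stand",P[(abs(P[:,0]-.645)<.1)&(abs(P[:,1])<.2)],.03,.075)
    show(n,"block",box(.633,-.13,.07),.055,.072)
    show(n,"craterim",P[(abs(P[:,0]-.512)<.13)&(abs(P[:,1]+.35)<.16)],.073,.092)
    show(n,"tray",P[(abs(P[:,0]-.512)<.18)&(abs(P[:,1]-.343)<.09)],.005,.014)
    show(n,"balls<",P[(P[:,0]<.472)&(P[:,0]>.36)&(abs(P[:,1]-.343)<.07)],.03,.1)
    show(n,"balls>",P[(P[:,0]>.472)&(P[:,0]<.56)&(abs(P[:,1]-.343)<.07)],.03,.1)
    show(n,"lidcup",box(.78,.1,.07),.04,.3)
    # ball sphere fits
    for x in(.432,.512):
        Q=box(x,.343,.04); Q=Q[Q[:,2]>.025]
        from scipy.optimize import least_squares
        r=least_squares(lambda c:np.linalg.norm(Q-c,axis=1)-.032,[x,.343,.037],loss="soft_l1",f_scale=.002); print(n,"ball",np.round(r.x,3),len(Q))
E
```

```text
top table 336 med [ 0.381  0.    -0.   ] rect [381.3   0.8] [58.6 58.6] 88.7
top jarA 312 med [0.465 0.173 0.072] rect [464.5 173.2] [60.5 60. ] 58.6
top jarB 315 med [ 0.481 -0.178  0.071] rect [ 480.5 -178.8] [59.5 59.3] 86.7
top holder 242 med [0.476 0.059 0.045] rect [484.1  63.2] [60.9 59.6] 7.4
top posttop 80 med [0.484 0.063 0.145] rect [484.2  63.3] [27.2 25.6] 7.9
top stand 1374 med [ 0.633 -0.101  0.054] rect [644.7  -2.2] [350.5 108.3] 84.4
top block 680 med [ 0.632 -0.131  0.063] rect [ 632.4 -130.8] [92.6 94.2] 84.1
top craterim 750 med [ 0.503 -0.346  0.08 ] rect [ 510.8 -313.5] [237.2 245.5] 1.5
top tray 1341 med [0.533 0.334 0.009] rect [512.1 342.9] [179.7 358.9] 89.9
top balls< 316 med [0.432 0.338 0.06 ] rect [433.4 340.6] [61.4 58.9] 3.1
top balls> 310 med [0.51  0.336 0.059] rect [512.3 340.1] [61.4 61.3] 72.2
top lidcup 302 med [0.825 0.115 0.071] rect [780.  116.4] [ 65.3 141.6] 88.2
top ball [0.434 0.344 0.037] 317
top ball [0.514 0.342 0.037] 311
side table 367 med [0.379 0.001 0.   ] rect [3.8e+02 3.0e-01] [59.8 59.7] 0.5
side jarA 456 med [0.464 0.178 0.072
[... 188 characters left out ...]
6.3
side posttop 122 med [0.483 0.07  0.144] rect [483.5  65.2] [25.9 31.1] 6.3
side stand 1729 med [ 0.635 -0.084  0.042] rect [645.8  -2.2] [357.5 110.8] 84.5
side block 673 med [ 0.632 -0.125  0.063] rect [ 632.9 -129.8] [100.2  95.9] 86.2
side craterim 742 med [ 0.503 -0.314  0.08 ] rect [ 511.6 -313.6] [238.3 247.6] 1.5
side tray 2122 med [0.535 0.36  0.01 ] rect [508.2 343.4] [350.5 176.9] 0.4
side balls< 599 med [0.428 0.355 0.058] rect [431.5 346.4] [60.7 60.6] 62.9
side balls> 581 med [0.507 0.353 0.058] rect [510.6 346. ] [60.3 58.1] 68.1
side lidcup 434 med [0.823 0.123 0.072] rect [780.5 116.6] [ 73.  139.3] 89.3
side ball [0.433 0.344 0.037] 603
side ball [0.513 0.342 0.036] 590
```

View pics/crop1.png

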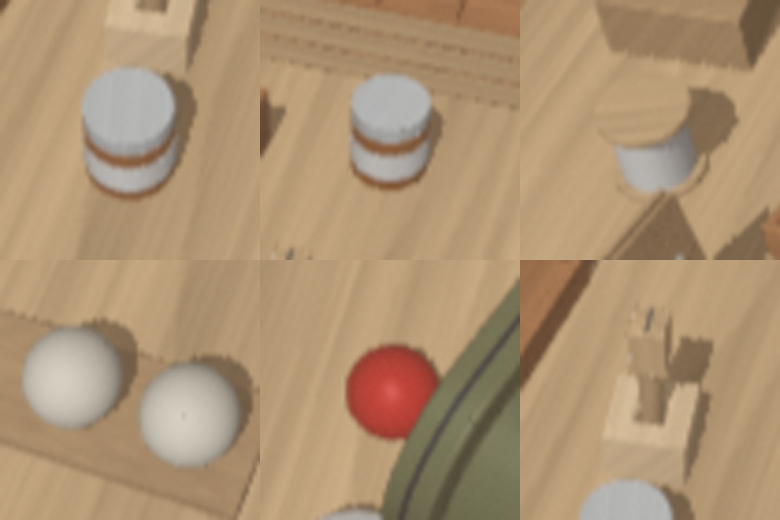

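Crop: both jars (amber glass, white labels, metal caps) are confirmed. The lidded item has no amber and is not a jar. The two pale balls are meant and the red one is not. So there are 2 jars and 2 bath bombs. Next I'll get the tool axes and plan the post grasp.

```bash
cat >> h.py <<'E'
def plan(pos,jaw_deg,st=None):
    """shift/turn in tool axes to bring the TCP to pos, pointing down, jaws along jaw_deg (turn first)"""
    st=st or bot.state(); C=R.from_euler('xyz',st["ee_rot"]).as_matrix(); best=None
    for a in(jaw_deg,jaw_deg+180):
        y=np.array([np.cos(np.radians(a)),np.sin(np.radians(a)),0]); x=np.array([0,0,-1.]); G=np.c_[x,y,np.cross(x,y)]
        rv=np.degrees(R.from_matrix(C.T@G).as_rotvec())
        if best is None or np.linalg.norm(rv)<np.linalg.norm(best[0]): best=(rv,G)
    d=np.asarray(pos)-st["position"]
    print("t",round(float(st["time_s"]),2),"pos",np.round(st["position"],4),"q1,q6",np.round([st["qpos"][0],st["qpos"][5]],2),"F",np.round(st["ft_force"],1),"w",round(float(st["grip_width"]),3),"| turn",np.round(best[0],1),"| shift after turn",np.round(best[1].T@d*1000,1),"mm")
E
python3 - <<'E'
from h import *
s=bot.state(); print(np.round(R.from_euler('xyz',s["ee_rot"]).as_matrix(),3))
for a in (7,97): plan([.484,.064,.22],a)
for n in("top","side"):
    d=np.load(n+"0.npz")["d"]; K,T=ext(n); P,u,v=cloud(K,T,d,np.ones_like(d,bool))
    Q=P[(P[:,0]>.37)&(P[:,0]<.66)&(P[:,1]<-.22)&(P[:,1]>-.47)&(P[:,2]>.05)&(P[:,2]<.095)]
    Q=Q[~((Q[:,0]>.68)&(Q[:,1]>-.25))]
    print(n,cv2.minAreaRect((Q[:,:2]*1000).astype(np.float32)))
    Q=P[(abs(P[:,0]-.512)<.15)&(abs(P[:,1]-.343)<.06)&(P[:,2]>.004)&(P[:,2]<.02)]
    print(n,cv2.minAreaRect((Q[:,:2]*1000).astype(np.float32)))
E
```

```text
[[ 0.     0.301  0.954]
 [-0.     0.954 -0.301]
 [-1.     0.     0.   ]]
t 1.4 pos [0.1731 0.5483 0.2034] q1,q6 [ 1.19 -0.07] F [ 0.8  0.7 -0.4] w 0.997 | turn [65.5  0.  -0. ] | shift after turn [-16.6 249.5 518.6] mm
t 1.4 pos [0.1731 0.5483 0.2034] q1,q6 [ 1.19 -0.07] F [ 0.8  0.7 -0.4] w 0.997 | turn [-24.5   0.    0. ] | shift after turn [ -16.6 -518.6  249.5] mm
top ((511.6443176269531, -352.30169677734375), (237.4566192626953, 168.0190887451172), 1.4549614191055298)
top ((511.4099426269531, 343.15606689453125), (299.91259765625, 116.91818237304688), 0.6206966042518616)
side ((512.5669555664062, -348.68280029296875), (238.4788360595703, 177.1885986328125), 1.442425012588501)
side ((511.53863525390625, 344.1868896484375), (117.96894836425781, 297.3373107910156), 89.59567260742188)
```

```bash
python3 -m crank '[[[0,-0.006,0,0,-8.2,0,0],[0,-0.006,0,0,-8.2,0,0],[0,-0.005,0,0,-8.1,0,0],[0,0,-0.052,0.025,0,0,0],[0,0,-0.052,0.025,0,0,0],[0,0,-0.052,0.025,0,0,0],[0,0,-0.052,0.025,0,0,0],[0,0,-0.052,0.025,0,0,0],[0,0,-0.052,0.025,0,0,0],[0,0,-0.052,0.025,0,0,0],[0,0,-0.052,0.025,0,0,0],[0,0,-0.052,0.025,0,0,0]]]' 40; python3 - <<'E'
from h import *
plan([.484,.064,.22],97)
st=bot.state(); im,d=camera("wrist"); K,T=ext("wrist",st); cv2.imwrite("pics/w1.png",im)
P,u,v=cloud(K,T,d,np.ones_like(d,bool))
for lo,hi in((.13,.16),(.038,.05)):
    Q=P[(np.hypot(P[:,0]-.484,P[:,1]-.064)<.05)&(P[:,2]>lo)&(P[:,2]<hi)]
    if len(Q)>10: print(len(Q),np.median(Q[:,2]),cv2.minAreaRect((Q[:,:2]*1000).astype(np.float32)))
E
```

```text
time_s: 2.9
position: [0.4692, 0.1088, 0.2221]
ee_rot: [0.508, 1.562, 0.654]
ft_force: [0.4, 0.3, 0.2]
grip_width: 1.001
t 2.9 pos [0.4692 0.1088 0.2221] q1,q6 [ 0.14 -1.58] F [0.4 0.3 0.2] w 1.001 | turn [ 1.4  0.5 -0.3] | shift after turn [  2.1 -46.3   9.2] mm
853 0.1443139738814224 ((483.7084655761719, 63.36069107055664), (26.072219848632812, 26.121292114257812), 7.153996467590332)
1469 0.044431813010064436 ((483.550537109375, 62.749759674072266), (59.963314056396484, 59.392242431640625), 7.4038896560668945)
```

```bash
python3 -m crank '[[[0,0,-0.046,0.009,1.5,0.5,-0.3],[0,0,0,0,0,0,0]]]' ; python3 - <<'E'
from h import *
plan([.4837,.0633,.101],97.2)
E
```

```text
time_s: 3.2
position: [0.4916, 0.0549, 0.2225]
ee_rot: [-1.067, 1.562, -0.956]
ft_force: [-0.1, 0.6, 0.6]
grip_width: 0.998
t 3.2 pos [0.4916 0.0549 0.2225] q1,q6 [ 0.03 -1.65] F [-0.1  0.6  0.6] w 0.998 | turn [-0.8  0.2  0.4] | shift after turn [121.5   9.3  -6.8] mm
```

```bash
python3 -m crank '[[[0,0.02,0.009,-0.007,-0.8,0.2,0.4],[0,0,0,0,0,0,0]]]' ; python3 - <<'E'
from h import *
plan([.4837,.0633,.101],97.2)
E
```

```text
time_s: 3.45
position: [0.4832, 0.0636, 0.2022]
ee_rot: [0.783, 1.57, 0.907]
ft_force: [0.2, -0.9, -0.0]
grip_width: 1.003
t 3.45 pos [0.4832 0.0636 0.2022] q1,q6 [ 0.04 -1.65] F [ 0.2 -0.9 -0. ] w 1.003 | turn [-0.1  0.  -0. ] | shift after turn [101.2  -0.4   0.4] mm
```

```bash
python3 -m crank '[[[0,0.05,0,0,0,0,0],[0,0.04,0,0,0,0,0],[0,0.011,0,0,0,0,0],[0,0,0,0,0,0,0],[255,0,0,0,0,0,0],[255,0,0,0,0,0,0],[255,0,0,0,0,0,0],[255,0,0,0,0,0,0],[255,0,0,0,0,0,0],[255,0,0,0,0,0,0]]]' 40; python3 - <<'E'
from h import *
plan([.4837,.0633,.101],97.2)
E
```

```text
time_s: 4.7
position: [0.4913, 0.0672, 0.1081]
ee_rot: [-0.032, 1.552, 0.095]
ft_force: [0.2, 0.4, -1.1]
grip_width: 0.287
t 4.7 pos [0.4913 0.0672 0.1081] q1,q6 [ 0.05 -1.65] F [ 0.2  0.4 -1.1] w 0.287 | turn [0.1 1.1 0. ] | shift after turn [ 7.1 -2.9 -8. ] mm
```

```bash
python3 -m crank '[[[0,0,0,0,0,0,0],[0,0,0,0,0,0,0],[0,0,0,0,0,0,0],[0,0,0,0,0,0,0]]]' ; python3 - <<'E'
from h import *
plan([.4837,.0633,.101],97.2)
st=bot.state(); im,d=camera("wrist"); K,T=ext("wrist",st); cv2.imwrite("pics/w2.png",im)
P,u,v=cloud(K,T,d,np.ones_like(d,bool))
for lo,hi in((.13,.16),(.038,.05)):
    Q=P[(np.hypot(P[:,0]-.484,P[:,1]-.064)<.05)&(P[:,2]>lo)&(P[:,2]<hi)]
    if len(Q)>10: print(len(Q),np.median(Q[:,2]),cv2.minAreaRect((Q[:,:2]*1000).astype(np.float32)))
plan([.4837,.0633,.101],97.2)
E
```

```text
time_s: 5.2
position: [0.4911, 0.0671, 0.1079]
ee_rot: [-0.031, 1.552, 0.097]
ft_force: [0.5, -0.8, -0.3]
grip_width: 0.998
t 5.2 pos [0.4911 0.0671 0.1079] q1,q6 [ 0.05 -1.65] F [ 0.5 -0.8 -0.3] w 0.998 | turn [0.1 1.1 0. ] | shift after turn [ 6.9 -2.9 -7.9] mm
3200 0.144748929325565 ((486.3580627441406, 65.4508056640625), (30.172700881958008, 97.39851379394531), 7.510357856750488)
3237 0.044453714220969165 ((483.9292907714844, 63.24546432495117), (60.19803237915039, 60.205894470214844), 7.3701887130737305)
t 5.25 pos [0.4911 0.0672 0.1079] q1,q6 [ 0.05 -1.65] F [0.6 0.1 0.2] w 0.997 | turn [0.1 1.1 0. ] | shift after turn [ 6.9 -2.9 -7.9] mm
```

View pics/w2.png

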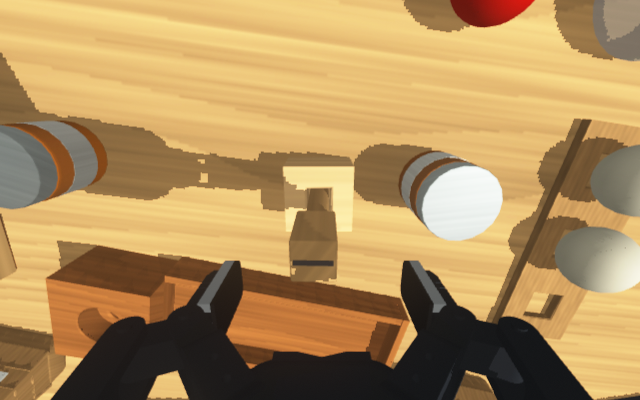

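```bash
python3 -m crank '[[[0,0.002,-0.003,-0.008,0.1,1.1,0],[0,0,0,0,0,0,0],[0,0.004,0,0,0,0,0],[0,0,0,0,0,0,0]]]' ; python3 - <<'E'
from h import *
plan([.4837,.0633,.101],97.2)
E
```

```text
time_s: 5.75
position: [0.4829, 0.0628, 0.1012]
ee_rot: [-2.881, 1.568, -2.756]
ft_force: [0.5, 0.0, -0.1]
grip_width: 1.001
t 5.75 pos [0.4829 0.0628 0.1012] q1,q6 [ 0.04 -1.65] F [ 0.5  0.  -0.1] w 1.001 | turn [-0.  -0.1  0. ] | shift after turn [0.2 0.4 0.8] mm
```

```bash
python3 -m crank '[[[255,0,0,0,0,0,0],[255,0,0,0,0,0,0],[255,0,0,0,0,0,0],[255,0,0,0,0,0,0],[255,0,0,0,0,0,0],[255,-0.03,0,0,0,0,0],[255,-0.03,0,0,0,0,0],[255,-0.02,0,0,0,0,0],[255,0,0,0,0,0,0]]]' 60; python3 - <<'E'
from h import *
plan([.6326,-.1305,.18],84.4)
st=bot.state(); im,d=camera("wrist"); K,T=ext("wrist",st); cv2.imwrite("pics/w3.png",im)
im,d=camera("side"); K,T=ext("side"); P,u,v=cloud(K,T,d,np.ones_like(d,bool))
p=st["position"]; Q=P[(np.hypot(P[:,0]-p[0],P[:,1]-p[1])<.03)]
Q=Q[(Q[:,2]>.06)&(Q[:,2]<p[2]-.01)]
if len(Q): print(len(Q),Q.min(0).round(3),Q.max(0).round(3))
E
```

```text
time_s: 6.88
position: [0.4828, 0.0629, 0.1824]
ee_rot: [-3.04, 1.567, -2.914]
ft_force: [0.3, 0.5, -0.6]
grip_width: 0.284
t 6.88 pos [0.4828 0.0629 0.1824] q1,q6 [ 0.04 -1.65] F [ 0.3  0.5 -0.6] w 0.284 | turn [12.8 -0.2  0. ] | shift after turn [   2.4 -177.9  168. ] mm
137 [0.474 0.063 0.091] [0.492 0.077 0.171]
```

View pics/w3.png

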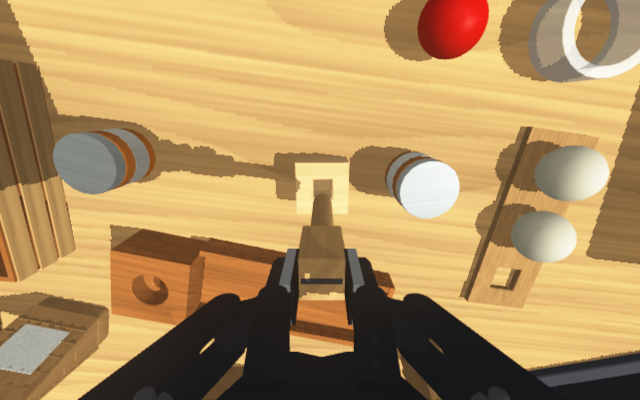

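The post is held, with its foot about 91 mm below the TCP. The well shows at (150,288) with a dark spot inside it. Before moving I'll check whether depth reveals the hole.

```bash
python3 - <<'E'
from h import *
c=np.array([.6326,-.1305])
def an(n,im,d,st=None):
    K,T=ext(n,st); P,u,v=cloud(K,T,d,np.ones_like(d,bool))
    m=np.hypot(*(P[:,:2]-c).T)<.028; Q=P[m]
    B=P[(np.hypot(*(P[:,:2]-c).T)<.06)]; B=B[abs(B[:,2]-.063)<.006]
    print(n,"n",len(Q),"blocktop z",np.median(B[:,2]).round(4),"rect",cv2.minAreaRect((B[:,:2]*1000).astype(np.float32)))
    W=Q[Q[:,2]<.056]; F=W[abs(W[:,2]-.038)<.004]; H=W[W[:,2]<.030]
    for nm,X in(("below top",W),("floor",F),("hole",H)):
        if len(X): print(nm,len(X),"min",X.min(0).round(4),"max",X.max(0).round(4),"rel med",(np.median(X[:,:2],0)-c).round(4))
    i=np.nonzero(m)[0]; uu,vv=u[i],v[i]
    return im[vv.min()-6:vv.max()+6,uu.min()-6:uu.max()+6]
st=bot.state(); im,d=camera("wrist"); a=an("wrist",im,d,st)
D=np.load("top0.npz"); b=an("top",D["im"],D["d"])
D=np.load("side0.npz"); e=an("side",D["im"],D["d"])
f=lambda x:cv2.resize(cv2.convertScaleAbs(x,alpha=1.5),(260,260),interpolation=cv2.INTER_CUBIC)
cv2.imwrite("pics/well.png",np.hstack([f(a),f(b),f(e)]))
E
```

```text
wrist n 1411 blocktop z 0.0625 rect ((632.4636840820312, -130.89247131347656), (93.50997161865234, 94.41773223876953), 84.45698547363281)
below top 711 min [ 0.622  -0.1531  0.0234] max [ 0.6555 -0.1148  0.056 ] rel med [ 0.0147 -0.011 ]
floor 299 min [ 0.6284 -0.1529  0.034 ] max [ 0.6553 -0.1209  0.042 ] rel med [ 0.0135 -0.0114]
hole 41 min [ 0.6371 -0.1415  0.0234] max [ 0.6489 -0.13    0.0299] rel med [ 0.0132 -0.0077]
top n 236 blocktop z 0.0627 rect ((632.396728515625, -130.7530517578125), (92.55143737792969, 94.1960678100586), 84.10365295410156)
below top 140 min [ 0.613  -0.1523 -0.0027] max [ 0.6567 -0.1126  0.0556] rel med [ 0.0077 -0.0023]
floor 65 min [ 0.6164 -0.1517  0.0344] max [ 0.6562 -0.1126  0.0418] rel med [ 0.0009 -0.0023]
hole 35 min [ 0.6227 -0.1408 -0.0027] max [ 0.6527 -0.1166  0.0299] rel med [ 0.0115 -0.0009]
side n 194 blocktop z 0.0631 rect ((633.0911865234375, -129.9077911376953), (100.07506561279297, 95.94392395019531), 85.85179138183594)
below top 95 min [ 0.6178 -0.155   0.0252] max [ 0.6564 -0.1301  0.0558] rel med [ 0.008  -0.0155]
floor 42 min [ 0.6238 -0.1541  0.0351] max [ 0.6557 -0.1301  0.0418] rel med [ 0.0083 -0.0117]
hole 4 min [ 0.6375 -0.144   0.0252] max [ 0.643  -0.1391  0.0289] rel med [ 0.009 -0.012]
```

View pics/well.png

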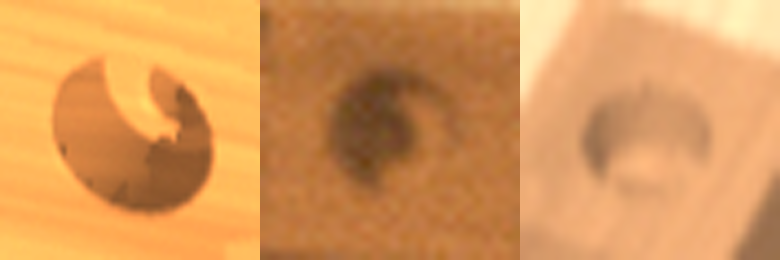

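```bash
python3 - <<'E'
from h import *
c=np.array([.6326,-.1306]); IN=[];FL=[]
def an(n,d,st,off):
    K,T=ext(n,st); P,u,v=cloud(K,T,d,np.ones_like(d,bool)); o=T[:3,3]
    P=P[(np.hypot(*(P[:,:2]-c).T)<.035)&(P[:,2]<.045)]
    X=o+(P-o)*((.038-o[2])/(P[:,2]-o[2]))[:,None]; X=X[:,:2]-off-c
    k=np.hypot(*X.T)<.0215; X=X[k];z=P[k,2]
    a,b=X[z<.0335],X[abs(z-.038)<.0025]
    print(n,len(a),len(b)); return a,b
st=bot.state(); _,d=camera("wrist"); S=[an("wrist",d,st,np.array([-.0001,-.0003]))]
acc=[]
for n,off in(("top",[-.0002,-.0001]),("side",[.0003,0])):
    dd=[camera(n)[1] for _ in range(4)]; dd=np.median([np.where(x>0,x,np.nan) for x in dd],0); dd=np.nan_to_num(dd).astype(np.float32)
    S.append(an(n,dd,None,np.array(off)))
g=np.arange(-.011,.0111,.0005)
for nm,sel in(("wrist",S[:1]),("top",S[1:2]),("side",S[2:]),("all",S)):
    res=[]
    for x in g:
        for y in g:
            if np.hypot(x,y)>.011: continue
            s=sum((np.hypot(a[:,0]-x,a[:,1]-y)>.0118).sum()+(np.hypot(b[:,0]-x,b[:,1]-y)<.0118).sum() for a,b in[(np.reshape(p,(-1,2)),np.reshape(q,(-1,2))) for p,q in sel])
            res.append((s,x,y))
    res=np.array(res); m=res[res[:,0]<=res[:,0].min()+1]
    print(nm,"best",res[:,0].min(),"mean",m[:,1:].mean(0).round(4),"spread",m[:,1:].std(0).round(4),len(m))
plan([0,0,0],84.4)
E
```

```text
wrist 71 191
top 31 65
side 4 29
wrist best 2.0 mean [0.0013 0.0033] spread [0.0003 0.0003] 4
top best 5.0 mean [ 0.0066 -0.0007] spread [0.0009 0.0011] 38
side best 0.0 mean [0.0031 0.0059] spread [0.0033 0.0018] 280
all best 22.0 mean [0.0022 0.003 ] spread [0.0008 0.0003] 5
t 7.47 pos [0.4816 0.0629 0.1809] q1,q6 [ 0.04 -1.65] F [-0.9  0.  -0.6] w 0.291 | turn [12.8 -0.4  0.1] | shift after turn [ 180.9 -109.6 -473.1] mm
```

```bash
python3 - <<'E'
from h import *
st=bot.state(); K,T=ext("wrist",st); print("hand_eye",np.round(camera_params("wrist")["hand_eye"],3).tolist())
print("cam",T[:3,3].round(3),"axis",T[:3,2].round(3), "down pixel",np.round((K@(T[:3,:3].T@[0,0,-1.]))/(T[:3,:3].T@[0,0,-1.])[2],0))
# tool pose that puts the camera above the well, jaws along 84.4
best=None
G=np.array([[0,np.cos(np.radians(84.4)),0],[0,np.sin(np.radians(84.4)),0],[-1,0,0]]); G[:,2]=np.cross(G[:,0],G[:,1])
C=R.from_euler('xyz',st["ee_rot"]).as_matrix()
for sg in(1,-1):
    g=G.copy(); g[:,1:]*=sg
    off=g@np.array(camera_params("wrist")["hand_eye"])[:3,3]
    t=np.array([.6326,-.1306,0])-off; print(sg,"tcp for cam above well",t[:2].round(3), np.hypot(*t[:2]).round(3), "now dot",(C[:,1]@g[:,1]).round(2))
    if C[:,1]@g[:,1]>0: plan([t[0],t[1],.2],84.4)
E
```

```text
hand_eye [[0.0, -0.325, 0.946, -0.17], [1.0, 0.0, -0.0, -0.001], [-0.0, 0.946, 0.325, -0.084], [0.0, 0.0, 0.0, 1.0]]
cam [0.4   0.052 0.352] axis [ 0.315  0.04  -0.948] down pixel [321. 111.   1.]
1 tcp for cam above well [ 0.716 -0.138] 0.729 now dot 0.98
t 7.47 pos [0.4816 0.0629 0.1809] q1,q6 [ 0.04 -1.65] F [-0.9  0.  -0.6] w 0.291 | turn [12.8 -0.4  0.1] | shift after turn [ -19.1 -177.3  252.9] mm
-1 tcp for cam above well [ 0.549 -0.123] 0.563 now dot -0.98
```

```bash
python3 -m crank '[[[255,-0.012,0,0,6.4,-0.2,0],[255,-0.008,0,0,6.4,-0.2,0.1],[255,0,-0.022,0.032,0,0,0],[255,0,-0.022,0.032,0,0,0],[255,0,-0.022,0.032,0,0,0],[255,0,-0.022,0.032,0,0,0],[255,0,-0.022,0.032,0,0,0],[255,0,-0.022,0.032,0,0,0],[255,0,-0.022,0.031,0,0,0],[255,0,-0.022,0.03,0,0,0],[255,0,0,0,0,0,0],[255,0,0,0,0,0,0]]]' ; cat > hole.py <<'E'
from h import *
c=np.array([.6326,-.1306])
st=bot.state(); im,d=camera("wrist"); K,T=ext("wrist",st); P,u,v=cloud(K,T,d,np.ones_like(d,bool)); o=T[:3,3]
B=P[np.max(abs(P[:,:2]-c),1)<.07]; B=B[abs(B[:,2]-.063)<.006]; r=cv2.minAreaRect((B[:,:2]*1000).astype(np.float32)); print("cam",o.round(3),"block",np.round(r[0],1),np.round(r[1],1),"z",np.median(B[:,2]).round(4))
cm=np.array(r[0])/1000
m=np.hypot(*(P[:,:2]-cm).T)<.03; Q=P[m]
X=(o+(Q-o)*((.038-o[2])/(Q[:,2]-o[2]))[:,None])[:,:2]-cm; z=Q[:,2]
a=X[(z<.0325)&(np.hypot(*X.T)<.021)]; b=X[abs(z-.038)<.003]
print("hole",len(a),a.mean(0).round(4) if len(a) else "", cv2.minEnclosingCircle((a*1000).astype(np.float32)) if len(a) else "","floor",len(b),"zmin",z.min().round(3))
g=np.arange(-.011,.0111,.0005); res=np.array([((np.hypot(*(a-[x,y]).T)>.0115).sum()+(np.hypot(*(b-[x,y]).T)<.0115).sum(),x,y) for x in g for y in g])
k=res[res[:,0]<=res[:,0].min()+2]; print("fit",k[:,0].min(),k[:,1:].mean(0).round(4),k[:,1:].std(0).round(4))
i=np.nonzero(m)[0]; cv2.imwrite("pics/well2.png",cv2.resize(im[max(0,v[i].min()-8):v[i].max()+8,u[i].min()-8:u[i].max()+8],(480,400),interpolation=cv2.INTER_CUBIC))
plan([cm[0],cm[1],.16],84.4,st)
E
python3 hole.py
```

```text
time_s: 8.98
position: [0.7209, -0.1441, 0.1976]
ee_rot: [2.585, 1.566, 2.481]
ft_force: [-0.7, 0.7, -0.6]
grip_width: 0.285
cam [ 0.638 -0.136  0.368] block [ 633.  -130.6] [92.2 92.4] z 0.0625
hole 279 [ 0.0051 -0.0004] ((5.29341983795166, -0.37657415866851807), 10.189994812011719) floor 1023 zmin 0.006
fit 53.0 [ 0.0057 -0.0004] [0.0006 0.0005]
t 8.97 pos [ 0.7209 -0.1441  0.1976] q1,q6 [-0.26 -1.72] F [-0.7  0.7 -0.6] w 0.285 | turn [-0.4 -0.2 -0.1] | shift after turn [ 37.6   4.8 -88.8] mm
```

View pics/well2.png

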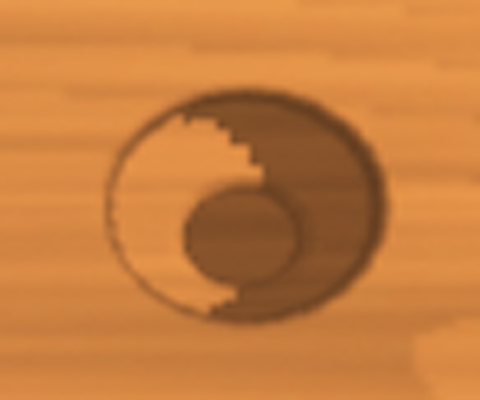

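The picture from above shows the hole clearly at (242,237) of the crop. Its centre is 5.3 mm in +x from the well's centre, with a radius of about 10.2 mm, so it is at (0.638, -0.131). I'll move the foot above it.

```bash
python3 -m crank '[[[255,0.005,0,-0.02,0,0,0],[255,0.005,0,-0.02,0,0,0],[255,0.01,0,-0.02,0,0,0],[255,0.01,0,-0.015,0,0,0],[255,0,0,0,0,0,0],[255,0,0,0,0,0,0]]]' ; python3 - <<'E'
from h import *
plan([.6375,-.131,.165],84.4)
st=bot.state();p=st["position"]
for n in("side","top"):
    im,d=camera(n); K,T=ext(n); P,u,v=cloud(K,T,d,np.ones_like(d,bool))
    Q=P[(np.hypot(P[:,0]-p[0],P[:,1]-p[1])<.03)]
    for lo,hi in((.005,.025),(-.02,.001),(-.045,-.02),(-.06,-.045),(-.075,-.06),(-.09,-.075)):
        q=Q[(Q[:,2]>p[2]+lo)&(Q[:,2]<p[2]+hi)]
        if len(q)>3: print(n,lo,len(q),((q.min(0)+q.max(0))/2-p).round(4),(q.max(0)-q.min(0)).round(4))
E
```

```text
time_s: 9.78
position: [0.6406, -0.1305, 0.1697]
ee_rot: [2.305, 1.567, 2.207]
ft_force: [0.8, -0.6, -0.9]
grip_width: 0.291
t 9.78 pos [ 0.6406 -0.1305  0.1697] q1,q6 [-0.27 -1.74] F [ 0.8 -0.6 -0.9] w 0.291 | turn [-0.  -0.2 -0.2] | shift after turn [ 4.7 -0.8 -3.1] mm
side 0.005 61 [0.0017 0.0054 0.0146] [0.0276 0.0275 0.019 ]
side -0.02 28 [ 0.0023  0.0062 -0.0084] [0.0231 0.014  0.0181]
side -0.045 43 [ 0.0007  0.0054 -0.0325] [0.0168 0.0159 0.0248]
side -0.06 25 [ 0.002   0.0062 -0.0525] [0.0189 0.0154 0.0139]
side -0.075 21 [ 0.0002  0.0059 -0.0671] [0.0141 0.0151 0.0132]
side -0.09 22 [ 0.0015  0.0065 -0.0821] [0.017  0.013  0.0122]
top 0.005 17 [-0.0092  0.0007  0.0152] [0.0088 0.0255 0.0168]
top -0.045 7 [-0.0049  0.0014 -0.0296] [0.0046 0.0117 0.0175]
top -0.06 10 [-0.0025  0.0015 -0.0525] [0.0099 0.0148 0.0147]
top -0.075 5 [-0.0046  0.0038 -0.0694] [0.007  0.009  0.0109]
top -0.09 6 [-0.005   0.0016 -0.0818] [0.0072 0.0119 0.01  ]
```

```bash
python3 -m crank '[[[255,0.005,-0.001,-0.003,0,-0.2,-0.2],[255,0,0,0,0,0,0],[255,0.01,0,0,0,0,0],[255,0.01,0,0,0,0,0],[255,0.008,0,0,0,0,0],[255,0,0,0,0,0,0]]]' ; python3 - <<'E'
from h import *
from scipy.optimize import least_squares
plan([.637,-.131,.101],84.4)
st=bot.state();p=st["position"]
for n in("side","top"):
    im,d=camera(n); K,T=ext(n); P,u,v=cloud(K,T,d,np.ones_like(d,bool))
    Q=P[(np.hypot(P[:,0]-p[0],P[:,1]-p[1])<.02)&(P[:,2]<p[2]-.022)&(P[:,2]>.068)]-p
    r=least_squares(lambda c:np.hypot(Q[:,0]-c[0]-c[2]*(Q[:,2]+.05),Q[:,1]-c[1]-c[3]*(Q[:,2]+.05))-.009,[0,0,0,0],loss="soft_l1",f_scale=.001); print(n,len(Q),r.x.round(4),abs(r.fun).mean().round(4))
E
```

```text
time_s: 10.62
position: [0.6386, -0.1317, 0.1334]
ee_rot: [-0.984, 1.57, -1.083]
ft_force: [-0.3, 0.8, -0.3]
grip_width: 0.285
t 10.62 pos [ 0.6386 -0.1317  0.1334] q1,q6 [-0.27 -1.74] F [-0.3  0.8 -0.3] w 0.285 | turn [-0.1  0.   0. ] | shift after turn [32.4  0.6 -1.7] mm
side 62 [0.0021 0.0004 0.0156 0.0216] 0.0014
top 17 [ 0.002  -0.0003 -0.0234 -0.0218] 0.0003
```

```bash
python3 -m crank '[[[255,0,0.0006,-0.0017,0,0,0],[255,0,0,0,0,0,0],[255,0.006,0,0,0,0,0],[255,0.006,0,0,0,0,0],[255,0,0,0,0,0,0]]]' ; python3 - <<'E'
from h import *
plan([.637,-.131,.101],84.4)
E
```

```text
time_s: 11.35
position: [0.6378, -0.1311, 0.1227]
ee_rot: [-0.342, 1.567, -0.441]
ft_force: [-0.1, -0.3, -0.9]
grip_width: 0.284
t 11.35 pos [ 0.6378 -0.1311  0.1227] q1,q6 [-0.27 -1.74] F [-0.1 -0.3 -0.9] w 0.284 | turn [-0.   0.2  0.1] | shift after turn [21.7  0.1 -0.8] mm
```

The foot is at 31 mm, below the well floor at 38 mm, with no force, so it is in the hole. Continuing down.

```bash
python3 -m crank '[[[255,0.007,0,-0.0005,0,0.2,0],[255,0.007,0,0,0,0,0],[255,0.006,0,0,0,0,0],[255,0,0,0,0,0,0]]]' ; python3 - <<'E'
from h import *
plan([.637,-.131,.099],84.4)
E
```

```text
time_s: 11.85
position: [0.6374, -0.1311, 0.1007]
ee_rot: [-2.015, 1.57, -2.113]
ft_force: [0.4, -0.1, -1.0]
grip_width: 0.292
t 11.85 pos [ 0.6374 -0.1311  0.1007] q1,q6 [-0.27 -1.74] F [ 0.4 -0.1 -1. ] w 0.292 | turn [-0.1 -0.   0.1] | shift after turn [ 1.7  0.1 -0.4] mm
```

Now I'll press down gently to the bottom and release, then rise.

```bash
python3 -m crank '[[[255,0.002,0,0,0,0,0],[255,0.002,0,0,0,0,0],[255,0,0,0,0,0,0]]]' ; python3 -m crank '[[[0,0,0,0,0,0,0],[0,0,0,0,0,0,0],[0,0,0,0,0,0,0],[0,0,0,0,0,0,0],[0,0,0,0,0,0,0]]]'; python3 -m crank '[[[0,-0.03,0,0,0,0,0],[0,-0.04,0,0,0,0,0],[0,-0.04,0,0,0,0,0],[0,-0.03,0,0,0,0,0],[0,0,0,0,0,0,0]]]'; cat > look.py <<'E'
from h import *
from scipy.optimize import least_squares
import sys
def clouds():
    o={}
    for n in("top","side"):
        im,d=camera(n); cv2.imwrite(f"pics/{n}_{sys.argv[1]}.png",im); K,T=ext(n); o[n]=cloud(K,T,d,np.ones_like(d,bool))[0]
    return o
C=clouds()
for n,P in C.items():
    for l in("jar0_center","ball0_center"):
        for r in place_of(l,n):
            if r["confidence"]<.3: continue
            q=w(ext(n)[1],r["point"]); m=np.hypot(P[:,0]-q[0],P[:,1]-q[1])
            if l[0]=="j": Q=P[(m<.05)&(P[:,2]>q[2]+.026)&(P[:,2]<q[2]+.046)]; s=cv2.minEnclosingCircle((Q[:,:2]*1000).astype(np.float32)) if len(Q)>10 else ""
            else:
                Q=P[(m<.04)&(P[:,2]>q[2]-.012)]; s=least_squares(lambda c:np.linalg.norm(Q-c,axis=1)-.032,q,loss="soft_l1",f_scale=.002).x.round(4) if len(Q)>10 else ""
            print(n,l,round(r["confidence"],2),q.round(3),"fit",np.round(s[0],1) if l[0]=="j" and len(s) else s, np.median(Q[:,2]).round(3) if len(Q) else "")
    Q=P[(np.hypot(P[:,0]-.638,P[:,1]+.131)<.03)&(P[:,2]>.08)&(P[:,2]<.2)]
    if len(Q)>5: print(n,"post top z",np.percentile(Q[:,2],95).round(4),((Q.min(0)+Q.max(0))/2).round(3))
E
python3 look.py a; python3 -c "
from h import *
plan([.464,.175,.15],0)"
```

```text
time_s: 12.22
position: [0.6384, -0.1313, 0.0999]
ee_rot: [-0.537, 1.568, -0.636]
ft_force: [-1.0, 0.5, -1.4]
grip_width: 0.288
time_s: 12.85
position: [0.6396, -0.1317, 0.1001]
ee_rot: [-0.368, 1.565, -0.467]
ft_force: [-0.4, 0.4, -0.2]
grip_width: 1.002
time_s: 13.48
position: [0.6385, -0.1312, 0.2427]
ee_rot: [-0.551, 1.568, -0.649]
ft_force: [0.1, 0.5, -0.5]
grip_width: 1.0
top jar0_center 0.82 [0.461 0.172 0.039] fit [464.5 173.5] 0.072
top ball0_center 0.59 [0.435 0.342 0.036] fit [0.4335 0.3432 0.0369] 0.059
top post top z 0.1469 [ 0.638 -0.131  0.117]
side jar0_center 0.67 [0.465 0.177 0.035] fit [465.  175.6] 0.071
side ball0_center 0.75 [0.432 0.342 0.038] fit [0.4328 0.3438 0.0369] 0.058
side post top z 0.145 [ 0.639 -0.128  0.114]
t 13.78 pos [ 0.6356 -0.1305  0.2376] q1,q6 [-0.27 -1.74] F [ 0.2 -0.2  0.1] w 0.998 | turn [84.3 -0.4  0.3] | shift after turn [  87.6 -171.6 -305.5] mm
```

The post is seated: its top is at about 0.145 m, where 0.143 is expected. Next is jar A at (0.4645, 0.1745), with the jaws along the stand's y.

```bash
python3 -m crank '[[[0,0,0.036,-0.025,0,0,0],[0,0,0.036,-0.025,0,0,0],[0,0,0.036,-0.025,0,0,0],[0,0,0.036,-0.025,0,0,0],[0,0.02,0.036,-0.025,0,0,0],[0,0.02,0.036,-0.025,0,0,0],[0,0.02,0.036,-0.025,0,0,0],[0,0.02,0.02,-0.014,0,0,0],[0,0,0,0,0,0,0],[0,0,0,0,0,0,0]]]'; python3 -c "
from h import *
plan([.4647,.1745,.018],84.4)
st=bot.state(); im,d=camera('wrist'); K,T=ext('wrist',st); P=cloud(K,T,d,np.ones_like(d,bool))[0]
Q=P[(np.hypot(P[:,0]-.4645,P[:,1]-.1745)<.05)&(P[:,2]>.064)&(P[:,2]<.08)]; print(cv2.minEnclosingCircle((Q[:,:2]*1000).astype(np.float32)),np.median(Q,0))"
```

```text
time_s: 15.02
position: [0.4647, 0.1658, 0.1477]
ee_rot: [-3.044, 1.548, 3.138]
ft_force: [0.5, -0.2, -0.5]
grip_width: 1.003
t 15.03 pos [0.4647 0.1658 0.1477] q1,q6 [ 0.25 -1.22] F [ 0.5 -0.2 -0.5] w 1.003 | turn [-0.2 -1.3  0.1] | shift after turn [129.7   8.7  -0.8] mm
((464.47027587890625, 173.69488525390625), 31.382884979248047) [0.46270025 0.1737373  0.07148823]
```

```bash
python3 -m crank '[[[0,0.02,0.008,-0.001,-0.2,-1.3,0.1],[0,0.03,0,0,0,0,0],[0,0,0,0,0,0,0],[0,0,0,0,0,0,0]]]'; python3 -c "
from h import *
plan([.4645,.1740,.018],84.4)"
```

```text
time_s: 15.58
position: [0.4706, 0.1715, 0.1004]
ee_rot: [0.207, 1.562, 0.103]
ft_force: [0.5, -0.4, 0.9]
grip_width: 1.003
t 15.57 pos [0.4706 0.1715 0.1004] q1,q6 [ 0.27 -1.2 ] F [ 0.5 -0.4  0.9] w 1.003 | turn [-0.3  0.5 -0.1] | shift after turn [82.4  1.9 -6.3] mm
```

```bash
python3 -m crank '[[[0,0.02,0.002,-0.006,-0.2,0.5,-0.1],[0,0.02,0,-0.001,0,0,0],[0,0.02,0,-0.001,0,0,0],[0,0.012,0,-0.001,0,0,0],[0,0.004,0,0,0,0,0],[0,0,0,0,0,0,0],[0,0,0,0,0,0,0]]]'; python3 -c "
from h import *
plan([.4645,.1740,.018],84.4)"
```

```text
time_s: 16.45
position: [0.4721, 0.175, 0.0307]
ee_rot: [0.357, 1.553, 0.254]
ft_force: [0.3, -1.4, -0.3]
grip_width: 0.998
t 16.45 pos [0.4721 0.175  0.0307] q1,q6 [ 0.27 -1.2 ] F [ 0.3 -1.4 -0.3] w 0.998 | turn [-0.3  1.  -0.4] | shift after turn [12.7 -1.7 -7.5] mm
```

```bash
python3 -m crank '[[[0,0.004,-0.002,-0.0075,-0.3,1.0,-0.4],[0,0,0,0,0,0,0],[0,0.005,0,0,0,0,0],[0,0.003,0,0,0,0,0],[0,0,0,0,0,0,0]]]'; python3 -c "
from h import *
plan([.4645,.1740,.018],84.4)"
```

```text
time_s: 17.08
position: [0.4644, 0.1739, 0.0185]
ee_rot: [-2.153, 1.57, -2.25]
ft_force: [0.0, -0.4, 0.9]
grip_width: 1.001
t 17.07 pos [0.4644 0.1739 0.0185] q1,q6 [ 0.27 -1.2 ] F [ 0.  -0.4  0.9] w 1.001 | turn [ 0. -0.  0.] | shift after turn [0.5 0.1 0.1] mm
```

```bash
python3 -m crank '[[[255,0,0,0,0,0,0],[255,0,0,0,0,0,0],[255,0,0,0,0,0,0],[255,-0.02,0,0,0,0,0],[255,-0.03,0,0,0,0,0],[255,-0.025,0,0,0,0,0],[255,0,0,0,0,0,0],[255,0,0,0,0,0,0]]]' 50; python3 -c "
from h import *
plan([.6552,.0993,.095],84.4)"
```

```text
time_s: 18.08
position: [0.4612, 0.173, 0.0923]
ee_rot: [-2.709, 1.562, -2.806]
ft_force: [0.4, 0.2, -3.2]
grip_width: 0.728
t 18.07 pos [0.4612 0.173  0.0923] q1,q6 [ 0.27 -1.2 ] F [ 0.4  0.2 -3.2] w 0.728 | turn [ 0.  -0.4  0.2] | shift after turn [ -2.7 -54.4 200.3] mm
```

```bash
python3 -m crank '[[[255,0,-0.009,0.033,0,-0.2,0.1],[255,0,-0.009,0.033,0,-0.2,0.1],[255,0,-0.009,0.033,0,0,0],[255,0,-0.009,0.033,0,0,0],[255,0,-0.009,0.033,0,0,0],[255,0,-0.007,0.025,0,0,0],[255,0,0,0,0,0,0],[255,0,0,0,0,0,0]]]'; python3 -c "
from h import *
plan([.6552,.0993,.0345],84.4)"
```

```text
time_s: 19.08
position: [0.6395, 0.0994, 0.074]
ee_rot: [-2.935, 1.543, -3.031]
ft_force: [-0.6, 0.2, -3.5]
grip_width: 0.733
t 19.07 pos [0.6395 0.0994 0.074 ] q1,q6 [ 0.09 -1.38] F [-0.6  0.2 -3.5] w 0.733 | turn [ 0.1 -1.5  0.3] | shift after turn [39.5  1.5 15.6] mm
```

```bash
python3 -m crank '[[[255,0,0.001,0.015,0,-1.5,0.3],[255,0,0,0,0,0,0],[255,0.008,0,0,0,0,0],[255,0.006,0,0,0,0,0],[255,0,0,0,0,0,0],[255,0,0,0,0,0,0]]]'; python3 -c "
from h import *
plan([.6552,.0993,.0345],84.4)"
```

```text
time_s: 19.82
position: [0.6518, 0.1002, 0.0577]
ee_rot: [-2.997, 1.568, -3.092]
ft_force: [0.1, -0.7, -2.5]
grip_width: 0.732
t 19.82 pos [0.6518 0.1002 0.0577] q1,q6 [ 0.09 -1.39] F [ 0.1 -0.7 -2.5] w 0.732 | turn [ 0.2 -0.2  0. ] | shift after turn [23.2 -0.6  3.4] mm
```

```bash
python3 -m crank '[[[255,0.006,-0.0005,0.0035,0.2,-0.2,0],[255,0.006,0,0,0,0,0],[255,0.005,0,0,0,0,0],[255,0.003,0,0,0,0,0],[255,0,0,0,0,0,0]]]'; python3 -c "
from h import *
plan([.6552,.0993,.0345],84.4)"
```

```text
time_s: 20.45
position: [0.6557, 0.0993, 0.0362]
ee_rot: [-0.418, 1.57, -0.516]
ft_force: [0.6, 0.5, -2.2]
grip_width: 0.733
t 20.45 pos [0.6557 0.0993 0.0362] q1,q6 [ 0.09 -1.39] F [ 0.6  0.5 -2.2] w 0.733 | turn [-0.   0.1  0. ] | shift after turn [ 1.7 -0.  -0.5] mm
```

```bash
python3 -m crank '[[[255,0.002,0,0,0,0,0],[255,0.0015,0,0,0,0,0],[255,0,0,0,0,0,0]]]'; python3 -m crank '[[[0,0,0,0,0,0,0],[0,0,0,0,0,0,0],[0,0,0,0,0,0,0],[0,0,0,0,0,0,0]]]'; python3 -m crank '[[[0,-0.03,0,0,0,0,0],[0,-0.04,0,0,0,0,0],[0,-0.04,0,0,0,0,0],[0,-0.03,0,0,0,0,0],[0,0,0,0,0,0,0],[0,0,0,0,0,0,0]]]';  python3 look.py b; python3 -c "
from h import *
plan([.481,-.178,.15],84.4)"
```

```text
time_s: 20.82
position: [0.6562, 0.0993, 0.0341]
ee_rot: [-0.091, 1.568, -0.19]
ft_force: [-0.5, 0.1, -3.7]
grip_width: 0.73
time_s: 21.32
position: [0.6578, 0.0995, 0.0354]
ee_rot: [0.081, 1.565, -0.017]
ft_force: [0.2, -0.1, -0.1]
grip_width: 0.999
time_s: 22.08
position: [0.656, 0.0994, 0.1776]
ee_rot: [-0.047, 1.568, -0.145]
ft_force: [0.4, 0.5, -0.9]
grip_width: 0.999
top jar0_center 0.59 [0.652 0.099 0.052] fit [656.8  98.3] 0.086
top ball0_center 0.71 [0.434 0.342 0.035] fit [0.4332 0.3435 0.0368] 0.058
top post top z 0.1473 [ 0.638 -0.131  0.118]
side jar0_center 0.96 [0.659 0.102 0.048] fit [656.  100.6] 0.087
side ball0_center 0.88 [0.433 0.343 0.033] fit [0.4328 0.3437 0.0367] 0.058
side post top z 0.1446 [ 0.64  -0.129  0.114]
t 22.38 pos [0.656  0.0994 0.1772] q1,q6 [ 0.09 -1.39] F [-0.4 -0.  -0. ] w 1.0 | turn [-0.   0.1  0. ] | shift after turn [  27.2 -293.1 -147.1] mm
```

```bash
python3 -m crank '[[[0,0,-0.036,-0.018,0,0,0],[0,0,-0.036,-0.018,0,0,0],[0,0,-0.036,-0.018,0,0,0],[0,0,-0.036,-0.018,0,0,0],[0,0,-0.036,-0.018,0,0,0],[0,0,-0.036,-0.018,0,0,0],[0,0,-0.036,-0.018,0,0,0],[0,0,-0.025,-0.015,0,0,0],[0,0,0,0,0,0,0],[0,0,0,0,0,0,0]]]'; cat > jb.py <<'E'
from h import *
import sys
x,y=float(sys.argv[1]),float(sys.argv[2])
for n in ("wrist","top","side"):
    st=bot.state(); im,d=camera(n); K,T=ext(n,st); P=cloud(K,T,d,np.ones_like(d,bool))[0]
    Q=P[(np.hypot(P[:,0]-x,P[:,1]-y)<.06)&(P[:,2]>.064)&(P[:,2]<.08)&(P[:,1]>-.25)]
    if len(Q)>10: print(n,len(Q),cv2.minEnclosingCircle((Q[:,:2]*1000).astype(np.float32)),np.median(Q,0))
plan([x,y,.018],84.4)
E
python3 jb.py .481 -.178
```

```text
time_s: 23.62
position: [0.483, -0.1689, 0.1717]
ee_rot: [2.995, 1.566, 2.898]
ft_force: [-0.2, 0.2, -0.1]
grip_width: 0.999
wrist 2890 ((481.8360900878906, -179.3628692626953), 31.37432289123535) [ 0.48007629 -0.1791033   0.07149818]
top 189 ((480.7379455566406, -178.6647491455078), 30.674577713012695) [ 0.47183044 -0.1731983   0.07211346]
side 279 ((480.8487243652344, -177.2759552001953), 33.56803512573242) [ 0.48101084 -0.17434539  0.07157232]
t 23.77 pos [ 0.4832 -0.1685  0.1717] q1,q6 [-0.42 -1.89] F [-1.1  0.  -0.5] w 0.996 | turn [ 0.1 -0.3 -0. ] | shift after turn [153.7  -9.7  -1.3] mm
```

```bash
python3 -m crank '[[[0,0.02,-0.01,-0.002,0,-0.3,0],[0,0.025,0,-0.001,0,0,0],[0,0.025,0,-0.001,0,0,0],[0,0.02,0,-0.001,0,0,0],[0,0.01,0,-0.001,0,0,0],[0,0,0,0,0,0,0],[0,0,0,0,0,0,0]]]'; python3 -c "
from h import *
plan([.4815,-.179,.0185],84.4)"
```

```text
time_s: 24.65
position: [0.4823, -0.1743, 0.0703]
ee_rot: [-0.043, 1.565, -0.13]
ft_force: [-0.3, -0.3, -0.4]
grip_width: 1.001
t 24.65 pos [ 0.4823 -0.1743  0.0703] q1,q6 [-0.43 -1.92] F [-0.3 -0.3 -0.4] w 1.001 | turn [0.6 0.4 0. ] | shift after turn [51.8 -4.7 -0.3] mm
```

```bash
python3 -m crank '[[[0,0.01,-0.005,0,0.6,0.4,0],[0,0.015,0,-0.001,0,0,0],[0,0.015,0,-0.001,0,0,0],[0,0.007,0,0,0,0,0],[0,0,0,0,0,0,0]]]'; python3 -c "
from h import *
plan([.4815,-.179,.0185],84.4)"
```

```text
time_s: 25.28
position: [0.4831, -0.1819, 0.0236]
ee_rot: [-0.555, 1.565, -0.654]
ft_force: [0.1, 0.1, 0.2]
grip_width: 0.999
t 25.27 pos [ 0.4831 -0.1819  0.0236] q1,q6 [-0.44 -1.91] F [0.1 0.1 0.2] w 0.999 | turn [-0.1  0.3  0.2] | shift after turn [ 5.1  2.7 -1.8] mm
```

```bash
python3 -m crank '[[[0,0.004,0.003,-0.002,-0.1,0.3,0.2],[0,0,0,0,0,0,0],[255,0,0,0,0,0,0],[255,0,0,0,0,0,0],[255,0,0,0,0,0,0],[255,-0.02,0,0,0,0,0],[255,-0.03,0,0,0,0,0],[255,-0.03,0,0,0,0,0],[255,-0.01,0,0,0,0,0],[255,0,0,0,0,0,0]]]' 50; python3 -c "
from h import *
plan([.6434,-.0201,.1],84.4)"
```

```text
time_s: 26.52
position: [0.4794, -0.1777, 0.1102]
ee_rot: [2.721, 1.566, 2.623]
ft_force: [0.4, -0.9, -3.7]
grip_width: 0.73
t 26.52 pos [ 0.4794 -0.1777  0.1102] q1,q6 [-0.44 -1.91] F [ 0.4 -0.9 -3.7] w 0.73 | turn [ 0.  -0.3 -0.1] | shift after turn [ 10.2 172.8 147.8] mm
```

```bash
python3 -m crank '[[[255,-0.008,0.032,0.01,0,-0.2,0],[255,-0.004,0.034,0.012,0,0,0],[255,0,0.034,0.018,0,0,0],[255,0,0.034,0.022,0,0,0],[255,0,0.03,0.03,0,0,0],[255,0,0.008,0.03,0,0,0],[255,0,0,0.02,0,0,0],[255,0,0,0,0,0,0],[255,0,0,0,0,0,0]]]'; python3 -c "
from h import *
plan([.6434,-.0201,.0345],84.4)"
```

```text
time_s: 27.65
position: [0.6312, -0.0137, 0.1046]
ee_rot: [3.022, 1.542, 2.923]
ft_force: [-0.4, 0.1, -2.7]
grip_width: 0.73
t 27.65 pos [ 0.6312 -0.0137  0.1046] q1,q6 [-0.09 -1.56] F [-0.4  0.1 -2.7] w 0.73 | turn [-0.  -1.6 -0.2] | shift after turn [70.1 -5.1 12.7] mm
```

```bash
python3 -m crank '[[[255,0.005,-0.005,0.0125,0,-1.6,-0.2],[255,0.015,0,0,0,0,0],[255,0.015,0,-0.001,0,0,0],[255,0.01,0,0,0,0,0],[255,0,0,0,0,0,0],[255,0,0,0,0,0,0]]]'; python3 -c "
from h import *
plan([.6434,-.0201,.0345],84.4)"
```

```text
time_s: 28.4
position: [0.6353, -0.0199, 0.0544]
ee_rot: [3.114, 1.561, 3.014]
ft_force: [0.5, -0.3, -2.9]
grip_width: 0.729
t 28.4 pos [ 0.6353 -0.0199  0.0544] q1,q6 [-0.1  -1.57] F [ 0.5 -0.3 -2.9] w 0.729 | turn [-0.1 -0.5 -0. ] | shift after turn [19.9  0.5  8.1] mm
```

```bash
python3 -m crank '[[[255,0,0.0005,0.008,0,-0.5,0],[255,0,0,0,0,0,0],[255,0.006,0,0,0,0,0],[255,0.006,0,0,0,0,0],[255,0.004,0,0,0,0,0],[255,0,0,0,0,0,0]]]'; python3 -c "
from h import *
plan([.6434,-.0201,.0345],84.4)"
```

```text
time_s: 29.15
position: [0.645, -0.0201, 0.0383]
ee_rot: [0.115, 1.568, 0.015]
ft_force: [0.1, 0.2, -3.2]
grip_width: 0.727
t 29.15 pos [ 0.645  -0.0201  0.0383] q1,q6 [-0.1  -1.57] F [ 0.1  0.2 -3.2] w 0.727 | turn [-0.1  0.1 -0. ] | shift after turn [ 3.8 -0.2 -1.6] mm
```

```bash
python3 -m crank '[[[255,0.003,0,-0.0015,0,0.1,0],[255,0.0025,0,0,0,0,0],[255,0,0,0,0,0,0]]]'; python3 -m crank '[[[0,0,0,0,0,0,0],[0,0,0,0,0,0,0],[0,0,0,0,0,0,0],[0,0,0,0,0,0,0]]]'; python3 -m crank '[[[0,-0.03,0,0,0,0,0],[0,-0.04,0,0,0,0,0],[0,-0.04,0,0,0,0,0],[0,-0.03,0,0,0,0,0],[0,0,0,0,0,0,0],[0,0,0,0,0,0,0]]]';  python3 look.py c; python3 -c "
from h import *
plan([.4332,.3436,.16],90)"
```

```text
time_s: 29.52
position: [0.6446, -0.0201, 0.0367]
ee_rot: [0.039, 1.567, -0.061]
ft_force: [0.9, -0.1, -3.1]
grip_width: 0.725
time_s: 30.02
position: [0.6458, -0.0202, 0.0373]
ee_rot: [0.042, 1.564, -0.058]
ft_force: [0.5, 0.3, -0.3]
grip_width: 1.002
time_s: 30.78
position: [0.6437, -0.02, 0.1786]
ee_rot: [0.159, 1.569, 0.06]
ft_force: [0.2, -0.3, -0.9]
grip_width: 0.999
top jar0_center 0.54 [0.655 0.099 0.051] fit [656.9  99.8] 0.087
top jar0_center 0.41 [ 0.643 -0.005  0.001] fit [643.6  -4.6] 0.038
top ball0_center 0.66 [0.434 0.344 0.036] fit [0.4336 0.3435 0.0374] 0.059
top ball0_center 0.39 [ 0.511 -0.358  0.004] fit [ 0.511  -0.3584  0.0246] 0.006
top post top z 0.1476 [ 0.638 -0.131  0.116]
side jar0_center 0.65 [0.658 0.103 0.048] fit [655.3 100.8] 0.087
side ball0_center 0.82 [0.434 0.344 0.038] fit [0.4327 0.3438 0.0368] 0.058
side post top z 0.1449 [ 0.64  -0.129  0.115]
t 31.07 pos [ 0.6438 -0.0201  0.1783] q1,q6 [-0.1  -1.57] F [-0.5  0.3 -0.1] w 0.999 | turn [-5.7  0.1 -0. ] | shift after turn [  18.3  363.7 -210.6] mm
```

```bash
python3 -m crank '[[[0,0,0,0,-5.7,0,0],[0,0,0.037,-0.0215,0,0,0],[0,0,0.037,-0.0215,0,0,0],[0,0,0.037,-0.0215,0,0,0],[0,0,0.037,-0.0215,0,0,0],[0,0,0.037,-0.0215,0,0,0],[0,0,0.037,-0.0215,0,0,0],[0,0,0.037,-0.0215,0,0,0],[0,0,0.037,-0.0215,0,0,0],[0,0,0.037,-0.0215,0,0,0],[0,0,0.015,-0.01,0,0,0],[0,0,0,0,0,0,0]]]'; python3 - <<'E'
from h import *
from scipy.optimize import least_squares
st=bot.state(); im,d=camera("wrist"); K,T=ext("wrist",st); P=cloud(K,T,d,np.ones_like(d,bool))[0]
for x,y in((.433,.3436),(.513,.342)):
    Q=P[(np.hypot(P[:,0]-x,P[:,1]-y)<.04)&(P[:,2]>.022)&(P[:,2]<.08)]; print(len(Q),least_squares(lambda c:np.linalg.norm(Q-c,axis=1)-.032,[x,y,.037],loss="soft_l1",f_scale=.002).x.round(4))
for n in("top","side"):
    im,d=camera(n); K,T=ext(n); P=cloud(K,T,d,np.ones_like(d,bool))[0]
    Q=P[(np.hypot(P[:,0]-.644,P[:,1]+.02)<.05)&(P[:,2]>.07)&(P[:,2]<.11)]; print(n,"jarB",len(Q),cv2.minEnclosingCircle((Q[:,:2]*1000).astype(np.float32)),np.median(Q,0).round(4)) if len(Q)>9 else print(n,len(Q))
plan([.433,.3436,.012],90)
E
```

```text
time_s: 32.58
position: [0.433, 0.3362, 0.1719]
ee_rot: [-2.807, 1.564, -2.806]
ft_force: [0.8, -1.2, 0.2]
grip_width: 1.003
2509 [0.4327 0.3431 0.036 ]
2169 [0.5127 0.3416 0.036 ]
top jarB 322 ((644.9057006835938, -20.90674591064453), 32.50725173950195) [ 0.6422 -0.0201  0.0868]
side 4
t 32.73 pos [0.4342 0.3348 0.1721] q1,q6 [ 0.58 -0.99] F [-0.2  0.9  0.1] w 0.998 | turn [-0.1 -0.4  0.1] | shift after turn [160.1   8.8  -1.2] mm
```

```bash
python3 -m crank '[[[0,0.02,0.009,-0.001,0,-0.4,0],[0,0.025,0,-0.001,0,0,0],[0,0.025,0,-0.001,0,0,0],[0,0.02,0,-0.001,0,0,0],[0,0.01,0,-0.001,0,0,0],[0,0,0,0,0,0,0],[0,0,0,0,0,0,0]]]'; python3 -c "
from h import *
plan([.433,.3434,.013],90)"
```

```text
time_s: 33.6
position: [0.4374, 0.3371, 0.0712]
ee_rot: [-0.3, 1.564, -0.314]
ft_force: [0.7, -0.4, -0.1]
grip_width: 0.999
t 33.6 pos [0.4374 0.3371 0.0712] q1,q6 [ 0.58 -0.97] F [ 0.7 -0.4 -0.1] w 0.999 | turn [-0.8  0.4  0.1] | shift after turn [58.2  6.3 -4.4] mm
```

```bash
python3 -m crank '[[[0,0,0.0065,-0.0045,-0.8,0.4,0.1],[0,0.015,0,-0.001,0,0,0],[0,0.015,0,-0.001,0,0,0],[0,0.012,0,-0.001,0,0,0],[0,0,0,0,0,0,0],[0,0,0,0,0,0,0]]]'; python3 -c "
from h import *
plan([.433,.3434,.013],90)"
```

```text
time_s: 34.35
position: [0.4299, 0.3448, 0.027]
ee_rot: [0.728, 1.57, 0.729]
ft_force: [-0.0, -0.1, 0.1]
grip_width: 1.004
t 34.35 pos [0.4299 0.3448 0.027 ] q1,q6 [ 0.6  -0.97] F [-0.  -0.1  0.1] w 1.004 | turn [ 0.1  0.  -0. ] | shift after turn [14.  -1.4  3.1] mm
```

```bash
python3 -m crank '[[[0,0.005,-0.0015,0.003,0,0,0],[0,0.005,0,0,0,0,0],[0,0.003,0,0,0,0,0],[0,0,0,0,0,0,0]]]'; python3 -c "
from h import *
plan([.433,.3434,.013],90)"
```

```text
time_s: 34.85
position: [0.434, 0.3435, 0.0138]
ee_rot: [0.619, 1.568, 0.62]
ft_force: [0.1, 0.3, 0.6]
grip_width: 0.999
t 34.85 pos [0.434  0.3435 0.0138] q1,q6 [ 0.59 -0.98] F [0.1 0.3 0.6] w 0.999 | turn [ 0.1  0.1 -0.1] | shift after turn [ 0.8 -0.1 -1. ] mm
```

```bash
python3 -m crank '[[[255,0,0,0,0,0,0],[255,0,0,0,0,0,0],[255,0,0,0,0,0,0],[255,0,0,0,0,0,0],[255,-0.01,0,0,0,0,0],[255,-0.03,0,0,0,0,0],[255,-0.04,0,0,0,0,0],[255,-0.04,0,0,0,0,0],[255,-0.02,0,0,0,0,0],[255,0,0,0,0,0,0],[255,0,0,0,0,0,0]]]' 35; python3 -c "
from h import *
plan([.448,-.3526,.15],91.4)"
```

```text
time_s: 36.22
position: [0.4324, 0.3428, 0.1595]
ee_rot: [0.821, 1.57, 0.823]
ft_force: [0.2, -0.8, -1.4]
grip_width: 0.665
t 36.23 pos [0.4324 0.3428 0.1595] q1,q6 [ 0.59 -0.98] F [ 0.2 -0.8 -1.4] w 0.665 | turn [-1.3  0.  -0.1] | shift after turn [   9.5 -695.6   -1.4] mm
```

The force shows the ball's weight, but the opening is a little narrow. I'll check how the ball sits in the jaws.

```bash
python3 - <<'E'
from h import *
from scipy.optimize import least_squares
p=bot.state()["position"]
for n in("side","top","wrist"):
    st=bot.state(); im,d=camera(n); K,T=ext(n,st); P,u,v=cloud(K,T,d,np.ones_like(d,bool))
    for r in cut_out("ball0_center",n):
        if r["confidence"]<.25: continue
        Q=cloud(K,T,d,r["pixels"])[0]
        if len(Q)>20:
            s=least_squares(lambda c:np.linalg.norm(Q-c,axis=1)-.032,Q.mean(0)-[0,0,.02],loss="soft_l1",f_scale=.002); print(n,round(r["confidence"],2),len(Q),s.x.round(4),"rel tcp",(s.x-p).round(4),abs(s.fun).mean().round(4))
    if n=="wrist": cv2.imwrite("pics/w4.png",im)
E
```

```text
side 0.65 357 [0.4315 0.3437 0.1815] rel tcp [-0.001   0.0009  0.022 ] 0.0011
wrist 0.65 9307 [0.4314 0.3423 0.1802] rel tcp [-0.0011 -0.0005  0.0207] 0.0011
```

View pics/w4.png

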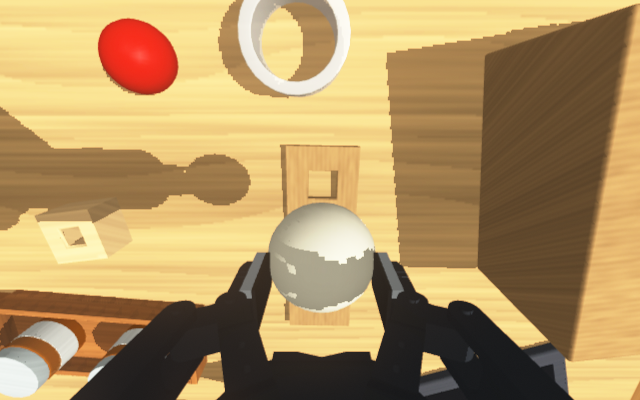

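Wrist view: the ball is centred between the pads at (322,258), 21 mm above the TCP, so the grasp is sound. Carrying it to the crate.

```bash
python3 -m crank '[[[255,-0.01,0,0,-1.3,0,0],[255,0,-0.03,0,0,0,0],[255,0,-0.045,0,0,0,0],[255,0,-0.05,0,0,0,0],[255,0,-0.05,0,0,0,0],[255,0,-0.05,0,0,0,0],[255,0,-0.05,0,0,0,0],[255,0,-0.05,0,0,0,0],[255,0,-0.05,0,0,0,0],[255,0,-0.05,0,0,0,0],[255,0,-0.04,0,0,0,0],[255,0,-0.03,0,0,0,0]]]'; python3 -c "
from h import *
plan([.448,-.3526,.15],91.4)"
```

```text
time_s: 38.02
position: [0.4547, -0.1645, 0.1757]
ee_rot: [-0.04, 1.558, 0.001]
ft_force: [1.0, -0.4, -0.9]
grip_width: 0.669
t 38.02 pos [ 0.4547 -0.1645  0.1757] q1,q6 [-0.44 -2.05] F [ 1.  -0.4 -0.9] w 0.669 | turn [0.9 0.7 0. ] | shift after turn [  25.7 -187.9  -11.3] mm
```

```bash
python3 -m crank '[[[255,0,-0.03,-0.003,0.9,0.7,0],[255,0,-0.04,-0.003,0,0,0],[255,0,-0.04,-0.003,0,0,0],[255,0,-0.03,-0.002,0,0,0],[255,0,-0.02,0,0,0,0],[255,0,0,0,0,0,0],[255,0,0,0,0,0,0]]]'; python3 - <<'E'
from h import *
plan([.448,-.3526,.10],91.4)
st=bot.state(); im,d=camera("wrist"); K,T=ext("wrist",st); cv2.imwrite("pics/w5.png",im)
P=cloud(K,T,d,np.ones_like(d,bool))[0]
Q=P[(P[:,0]>.37)&(P[:,0]<.66)&(P[:,1]<-.22)&(P[:,1]>-.47)]
A=Q[(Q[:,2]>.076)&(Q[:,2]<.088)]; print("rim",A.min(0),A.max(0))
B=Q[(Q[:,2]>.012)&(Q[:,2]<.02)]
h=np.histogram(B[:,0],bins=np.arange(.38,.66,.01)); print("ribs",[(round(float(x),2),int(c)) for x,c in zip(h[1],h[0]) if c>0])
E
```

```text
time_s: 38.9
position: [0.4491, -0.3326, 0.1789]
ee_rot: [-0.346, 1.566, -0.321]
ft_force: [-1.2, 0.6, -1.5]
grip_width: 0.663
t 38.9 pos [ 0.4491 -0.3326  0.1789] q1,q6 [-0.71 -2.31] F [-1.2  0.6 -1.5] w 0.663 | turn [0.  0.2 0.1] | shift after turn [ 78.9 -19.9  -1.6] mm
rim [ 0.39212148 -0.4384228   0.07600746] [ 0.62954692 -0.26637943  0.08410696]
ribs [(0.39, 17), (0.4, 1), (0.41, 22), (0.42, 27), (0.43, 22), (0.44, 25), (0.45, 23), (0.46, 22), (0.47, 602), (0.48, 22), (0.49, 22), (0.5, 16), (0.51, 13), (0.52, 13), (0.53, 10), (0.54, 62), (0.55, 24), (0.56, 2), (0.61, 11), (0.62, 67)]
```

```bash
python3 -m crank '[[[255,0,-0.02,-0.001,0,0.2,0],[255,0.02,0,-0.001,0,0,0],[255,0.02,0,-0.001,0,0,0],[255,0.02,0,-0.001,0,0,0],[255,0.01,0,0,0,0,0],[255,0,0,0,0,0,0],[255,0,0,0,0,0,0]]]'; python3 -c "
from h import *
plan([.4485,-.352,.017],91.4)"
```

```text
time_s: 39.83
position: [0.4487, -0.3567, 0.1093]
ee_rot: [-1.095, 1.562, -1.064]
ft_force: [0.2, 0.5, -1.5]
grip_width: 0.666
t 39.83 pos [ 0.4487 -0.3567  0.1093] q1,q6 [-0.74 -2.34] F [ 0.2  0.5 -1.5] w 0.666 | turn [0.4 0.2 0.4] | shift after turn [92.3  4.7 -0.1] mm
```

```bash
python3 -m crank '[[[255,0.01,0.0045,0,0.4,0.2,0.4],[255,0.02,0.001,-0.001,0,0,0],[255,0.02,0.001,-0.001,0,0,0],[255,0.015,0.001,-0.001,0,0,0],[255,0.005,0,0,0,0,0],[255,0,0,0,0,0,0],[255,0,0,0,0,0,0]]]'; python3 -c "
from h import *
plan([.4485,-.352,.017],91.4)"
```

```text
time_s: 40.7
position: [0.4483, -0.3505, 0.0394]
ee_rot: [-0.668, 1.564, -0.644]
ft_force: [0.1, 0.4, -0.6]
grip_width: 0.669
t 40.7 pos [ 0.4483 -0.3505  0.0394] q1,q6 [-0.74 -2.33] F [ 0.1  0.4 -0.6] w 0.669 | turn [-0.   0.3  0.2] | shift after turn [22.4 -1.5  0.1] mm
```

```bash
python3 -m crank '[[[255,0.006,-0.001,0,0,0.3,0.2],[255,0.006,0,0,0,0,0],[255,0.005,0,0,0,0,0],[255,0.002,0,0,0,0,0],[255,0,0,0,0,0,0]]]'; python3 -c "
from h import *
plan([.4485,-.352,.017],91.4)"
```

```text
time_s: 41.32
position: [0.4491, -0.3524, 0.0201]
ee_rot: [-0.987, 1.568, -0.963]
ft_force: [-0.4, -0.5, -1.3]
grip_width: 0.665
t 41.33 pos [ 0.4491 -0.3524  0.0201] q1,q6 [-0.74 -2.33] F [-0.4 -0.5 -1.3] w 0.665 | turn [-0.   0.1  0.1] | shift after turn [ 3.1  0.4 -0.6] mm
```

```bash
python3 -m crank '[[[255,0.0015,0,0,0,0,0],[255,0.001,0,0,0,0,0],[255,0,0,0,0,0,0]]]'; python3 -m crank '[[[255,0.0015,0,0,0,0,0],[255,0,0,0,0,0,0]]]'
```

```text
time_s: 41.7
position: [0.4493, -0.3525, 0.0176]
ee_rot: [-0.932, 1.568, -0.909]
ft_force: [1.1, 0.0, -0.9]
grip_width: 0.662
time_s: 41.95
position: [0.4494, -0.3526, 0.0162]
ee_rot: [-0.923, 1.568, -0.899]
ft_force: [0.2, 0.5, -1.6]
grip_width: 0.666
```

```bash
python3 -m crank '[[[255,0.0015,0,0,0,0,0],[255,0,0,0,0,0,0]]]'
```

```text
time_s: 42.2
position: [0.45, -0.3527, 0.016]
ee_rot: [-0.765, 1.566, -0.742]
ft_force: [-0.9, 1.0, -1.3]
grip_width: 0.668
```

```bash
python3 -m crank '[[[60,0,0,0,0,0,0],[0,0,0,0,0,0,0],[0,0,0,0,0,0,0],[0,0,0,0,0,0,0]]]'; python3 -m crank '[[[0,-0.01,0,0,0,0,0],[0,-0.03,0,0,0,0,0],[0,-0.04,0,0,0,0,0],[0,-0.04,0,0,0,0,0],[0,-0.04,0,0,0,0,0],[0,0,0,0,0,0,0],[0,0,0,0,0,0,0]]]'; python3 - <<'E'
from h import *
from scipy.optimize import least_squares
st=bot.state(); im,d=camera("wrist"); K,T=ext("wrist",st); P=cloud(K,T,d,np.ones_like(d,bool))[0]
Q=P[(np.hypot(P[:,0]-.448,P[:,1]+.352)<.04)&(P[:,2]>.022)&(P[:,2]<.08)]; print(len(Q),least_squares(lambda c:np.linalg.norm(Q-c,axis=1)-.032,[.448,-.352,.037],loss="soft_l1",f_scale=.002).x.round(4))
plan([.513,.342,.19],90)
E
```

```text
time_s: 42.7
position: [0.4504, -0.3532, 0.016]
ee_rot: [-0.796, 1.565, -0.772]
ft_force: [-0.0, -0.9, 0.4]
grip_width: 1.001
time_s: 43.58
position: [0.4494, -0.3523, 0.1837]
ee_rot: [-0.798, 1.564, -0.775]
ft_force: [-0.2, 0.4, 0.3]
grip_width: 0.997
2354 [ 0.4487 -0.3531  0.0372]
t 43.62 pos [ 0.4496 -0.3525  0.1838] q1,q6 [-0.74 -2.33] F [ 0.3 -0.7 -1.2] w 0.998 | turn [1.3 0.3 0.3] | shift after turn [ -6.2 694.5  63.4] mm
```

```bash
python3 -m crank '[[[0,0,0.03,0,1.3,0.3,0.3],[0,0,0.055,0.005,0,0,0],[0,0,0.055,0.005,0,0,0],[0,0,0.055,0.005,0,0,0],[0,0,0.055,0.005,0,0,0],[0,0,0.055,0.005,0,0,0],[0,0,0.055,0.005,0,0,0],[0,0,0.055,0.005,0,0,0],[0,0,0.055,0.005,0,0,0],[0,0,0.055,0.005,0,0,0],[0,0,0.055,0.005,0,0,0],[0,0,0.03,0.003,0,0,0]]]';python3 -c "
from h import *
plan([.5127,.3418,.17],90)"
```

```text
time_s: 45.12
position: [0.4958, 0.2739, 0.1683]
ee_rot: [3.062, 1.542, 3.055]
ft_force: [0.2, -0.3, -0.2]
grip_width: 0.999
t 45.12 pos [0.4958 0.2739 0.1683] q1,q6 [ 0.42 -1.15] F [ 0.2 -0.3 -0.2] w 0.999 | turn [-0.4 -1.6 -0.1] | shift after turn [-1.7 67.9 16.9] mm
```

```bash
python3 -m crank '[[[0,0,0.034,0.008,-0.4,-1.6,-0.1],[0,0,0.032,0.008,0,0,0],[0,0,0,0,0,0,0],[0,0,0,0,0,0,0]]]';python3 - <<'E'
from h import *
from scipy.optimize import least_squares
st=bot.state(); im,d=camera("wrist"); K,T=ext("wrist",st); P=cloud(K,T,d,np.ones_like(d,bool))[0]
Q=P[(np.hypot(P[:,0]-.513,P[:,1]-.342)<.04)&(P[:,2]>.022)&(P[:,2]<.08)]; print(len(Q),least_squares(lambda c:np.linalg.norm(Q-c,axis=1)-.032,[.513,.342,.037],loss="soft_l1",f_scale=.002).x.round(4))
plan([.5127,.3418,.014],90)
E
```

```text
time_s: 45.62
position: [0.5082, 0.3426, 0.1607]
ee_rot: [-2.635, 1.559, -2.631]
ft_force: [0.2, 0.1, -0.1]
grip_width: 1.003
2650 [0.5127 0.3415 0.036 ]
t 45.67 pos [0.5083 0.3426 0.1607] q1,q6 [ 0.52 -1.05] F [-0.2  0.4 -0.7] w 0.999 | turn [ 0.2 -0.6  0.3] | shift after turn [146.7  -0.8   4.4] mm
```

```bash
python3 -m crank '[[[0,0.02,-0.001,0.004,0.2,-0.6,0.3],[0,0.025,0,-0.001,0,0,0],[0,0.025,0,-0.001,0,0,0],[0,0.02,0,-0.001,0,0,0],[0,0.01,0,-0.001,0,0,0],[0,0,0,0,0,0,0],[0,0,0,0,0,0,0]]]'; python3 -c "
from h import *
plan([.5127,.3416,.014],90)"
```

```text
time_s: 46.55
position: [0.5081, 0.334, 0.0591]
ee_rot: [-1.671, 1.569, -1.678]
ft_force: [0.2, -0.3, 0.6]
grip_width: 1.001
t 46.55 pos [0.5081 0.334  0.0591] q1,q6 [ 0.51 -1.05] F [ 0.2 -0.3  0.6] w 1.001 | turn [-0.4 -0.   0.1] | shift after turn [45.1  7.6  4.6] mm
```

```bash
python3 -m crank '[[[0,0,0.0075,0.0045,-0.4,0,0.1],[0,0,0,0,0,0,0],[0,0.01,0.001,0,0,0,0],[0,0.013,0.001,0,0,0,0],[0,0.01,0,0,0,0,0],[0,0,0,0,0,0,0]]]'; python3 -c "
from h import *
plan([.5127,.3416,.014],90)"
```

```text
time_s: 47.3
position: [0.5139, 0.345, 0.0251]
ee_rot: [0.548, 1.568, 0.549]
ft_force: [-0.9, 0.1, -0.6]
grip_width: 1.002
t 47.3 pos [0.5139 0.345  0.0251] q1,q6 [ 0.52 -1.05] F [-0.9  0.1 -0.6] w 1.002 | turn [ 0.1  0.1 -0.1] | shift after turn [11.1 -3.4 -1.2] mm
```

```bash
python3 -m crank '[[[0,0.004,-0.0035,-0.001,0,0.1,-0.1],[0,0.005,0,0,0,0,0],[0,0.002,0,0,0,0,0],[0,0,0,0,0,0,0]]]'; python3 -c "
from h import *
plan([.5127,.3416,.014],90)"; python3 -m crank '[[[255,0,0,0,0,0,0],[255,0,0,0,0,0,0],[255,0,0,0,0,0,0],[255,0,0,0,0,0,0],[255,-0.01,0,0,0,0,0],[255,-0.03,0,0,0,0,0],[255,-0.04,0,0,0,0,0],[255,-0.04,0,0,0,0,0],[255,-0.025,0,0,0,0,0],[255,0,0,0,0,0,0],[255,0,0,0,0,0,0]]]' 35; python3 - <<'E'
from h import *
from scipy.optimize import least_squares
st=bot.state(); p=st["position"]; im,d=camera("wrist"); K,T=ext("wrist",st)
for r in cut_out("ball0_center","wrist"):
    Q=cloud(K,T,d,r["pixels"])[0]
    if len(Q)>20: print(r["confidence"],(least_squares(lambda c:np.linalg.norm(Q-c,axis=1)-.032,Q.mean(0)-[0,0,.02],loss="soft_l1",f_scale=.002).x-p).round(4))
plan([.512,-.351,.17],91.4)
E
```

```text
time_s: 47.8
position: [0.513, 0.3412, 0.0134]
ee_rot: [-0.967, 1.57, -0.967]
ft_force: [-0.4, -0.2, 1.2]
grip_width: 0.998
t 47.8 pos [0.513  0.3412 0.0134] q1,q6 [ 0.52 -1.05] F [-0.4 -0.2  1.2] w 0.998 | turn [0. 0. 0.] | shift after turn [-0.6  0.4 -0.3] mm
time_s: 49.18
position: [0.5114, 0.3402, 0.1629]
ee_rot: [-2.375, 1.567, -2.374]
ft_force: [-0.2, 1.4, -2.6]
grip_width: 0.668
t 49.27 pos [0.5114 0.3402 0.1625] q1,q6 [ 0.52 -1.05] F [ 0.3  0.2 -2.3] w 0.667 | turn [-1.4 -0.2  0.2] | shift after turn [  -7.5 -691.   -16.3] mm
```

```bash
python3 -m crank '[[[255,-0.015,0,0,-1.4,-0.2,0.2],[255,0,-0.03,-0.001,0,0,0],[255,0,-0.045,-0.001,0,0,0],[255,0,-0.05,-0.001,0,0,0],[255,0,-0.05,-0.001,0,0,0],[255,0,-0.05,-0.001,0,0,0],[255,0,-0.05,-0.001,0,0,0],[255,0,-0.05,-0.001,0,0,0],[255,0,-0.05,-0.001,0,0,0],[255,0,-0.05,-0.001,0,0,0],[255,0,-0.05,-0.001,0,0,0],[255,0,-0.05,-0.001,0,0,0]]]'; python3 -c "
from h import *
plan([.512,-.351,.15],91.4)"
```

```text
time_s: 50.78
position: [0.5194, -0.1971, 0.1793]
ee_rot: [0.585, 1.57, 0.63]
ft_force: [1.0, 0.4, -1.6]
grip_width: 0.668
t 50.77 pos [ 0.5194 -0.1971  0.1793] q1,q6 [-0.44 -2.05] F [ 1.   0.4 -1.6] w 0.668 | turn [ 1.2  0.  -0. ] | shift after turn [  29.3 -153.6  -11.2] mm
```

```bash
python3 -m crank '[[[255,0,-0.03,-0.003,1.2,0,0],[255,0,-0.04,-0.003,0,0,0],[255,0,-0.035,-0.003,0,0,0],[255,0,-0.02,-0.002,0,0,0],[255,0,-0.005,0,0,0,0],[255,0,0,0,0,0,0],[255,0,0,0,0,0,0]]]'; python3 - <<'E'
from h import *
from scipy.optimize import least_squares
st=bot.state(); p=st["position"]; im,d=camera("wrist"); K,T=ext("wrist",st)
P=cloud(K,T,d,np.ones_like(d,bool))[0]; Q=P[(np.hypot(P[:,0]-p[0],P[:,1]-p[1])<.026)&(P[:,2]>p[2]+.022)&(P[:,2]<p[2]+.06)]
print(len(Q),(least_squares(lambda c:np.linalg.norm(Q-c,axis=1)-.032,p+[0,0,.02],loss="soft_l1",f_scale=.002).x-p).round(4))
plan([.512,-.351,.08],91.4)
E
```

```text
time_s: 51.65
position: [0.5113, -0.3332, 0.1797]
ee_rot: [1.594, 1.568, 1.617]
ft_force: [-0.3, -0.3, -2.8]
grip_width: 0.665
6298 [-0.0003 -0.0005  0.0214]
t 51.7 pos [ 0.5113 -0.3331  0.1797] q1,q6 [-0.65 -2.24] F [ 0.1  0.5 -2.3] w 0.662 | turn [-0.1 -0.  -0.2] | shift after turn [ 99.7 -17.9   0.2] mm
```

```bash
python3 -m crank '[[[255,0,-0.018,-0.001,0,0,-0.2],[255,0.02,0,-0.001,0,0,0],[255,0.02,0,-0.001,0,0,0],[255,0.02,0.001,-0.001,0,0,0],[255,0.02,0.001,-0.001,0,0,0],[255,0.01,0,0,0,0,0],[255,0,0,0,0,0,0],[255,0,0,0,0,0,0]]]'; python3 -c "
from h import *
plan([.512,-.351,.017],91.4)"
```

```text
time_s: 52.7
position: [0.51, -0.3549, 0.0899]
ee_rot: [-1.054, 1.561, -1.026]
ft_force: [0.5, -0.9, -1.6]
grip_width: 0.667
t 52.7 pos [ 0.51   -0.3549  0.0899] q1,q6 [-0.67 -2.27] F [ 0.5 -0.9 -1.6] w 0.667 | turn [0.2 0.3 0.5] | shift after turn [72.9  3.9  2.1] mm
```

```bash
python3 -m crank '[[[255,0.005,0.004,0.002,0.2,0.3,0.5],[255,0.015,0.001,0,0,0,0],[255,0.015,0.001,-0.001,0,0,0],[255,0.012,0,0,0,0,0],[255,0.005,0,0,0,0,0],[255,0,0,0,0,0,0],[255,0,0,0,0,0,0]]]'; python3 -c "
from h import *
plan([.512,-.351,.017],91.4)"
```

```text
time_s: 53.58
position: [0.5116, -0.3489, 0.035]
ee_rot: [-0.31, 1.57, -0.286]
ft_force: [0.5, -0.3, -2.0]
grip_width: 0.664
t 53.58 pos [ 0.5116 -0.3489  0.035 ] q1,q6 [-0.67 -2.26] F [ 0.5 -0.3 -2. ] w 0.664 | turn [-0.  0.  0.] | shift after turn [18.  -2.1  0.3] mm
```

```bash
python3 -m crank '[[[255,0.005,-0.002,0,0,0,0],[255,0.005,0,0,0,0,0],[255,0.004,0,0,0,0,0],[255,0.002,0,0,0,0,0],[255,0,0,0,0,0,0]]]'; python3 -m crank '[[[255,0.001,0,0,0,0,0],[255,0,0,0,0,0,0]]]'
```

```text
time_s: 54.2
position: [0.5124, -0.3518, 0.0189]
ee_rot: [-0.647, 1.568, -0.623]
ft_force: [0.4, -0.4, -2.0]
grip_width: 0.667
time_s: 54.45
position: [0.5125, -0.3518, 0.0179]
ee_rot: [-0.656, 1.568, -0.632]
ft_force: [0.6, -0.2, -1.2]
grip_width: 0.665
```

```bash
python3 -m crank '[[[255,0.0015,0,0,0,0,0],[255,0.0005,0,0,0,0,0],[255,0,0,0,0,0,0]]]'; python3 -m crank '[[[60,0,0,0,0,0,0],[0,0,0,0,0,0,0],[0,0,0,0,0,0,0],[0,0,0,0,0,0,0]]]'; python3 -m crank '[[[0,-0.01,0,0,0,0,0],[0,-0.03,0,0,0,0,0],[0,-0.04,0,0,0,0,0],[0,-0.04,0,0,0,0,0],[0,-0.04,0,0,0,0,0],[0,0,0.04,-0.02,0,0,0],[0,0,0.05,-0.02,0,0,0],[0,0,0.05,-0.02,0,0,0],[0,0,0.03,0,0,0,0],[0,0,0,0,0,0,0],[0,0,0,0,0,0,0]]]'; cat > fin.py <<'E'
from h import *
from scipy.optimize import least_squares
for n in("top","side","wrist"):
    st=bot.state(); im,d=camera(n); cv2.imwrite(f"pics/fin_{n}.png",im); K,T=ext(n,st); P=cloud(K,T,d,np.ones_like(d,bool))[0]
    for x,y in((.6565,.0995),(.644,-.02)):
        Q=P[(np.hypot(P[:,0]-x,P[:,1]-y)<.045)&(P[:,2]>.075)&(P[:,2]<.1)]
        if len(Q)>9:
            c=np.array(cv2.minEnclosingCircle((Q[:,:2]*1000).astype(np.float32))[0])/1000-[.6493,.0396]; print(n,"jar bay xy",np.round([c[0]*.9952-c[1]*.0976,c[0]*.0976+c[1]*.9952],4),"top z",np.median(Q[:,2]).round(4),"normal tilt z-slope",np.round(np.linalg.lstsq(np.c_[Q[:,:2],np.ones(len(Q))],Q[:,2],rcond=None)[0][:2],3))
    for x,y in((.448,-.353),(.512,-.352)):
        Q=P[(np.hypot(P[:,0]-x,P[:,1]-y)<.032)&(P[:,2]>.03)&(P[:,2]<.08)]
        if len(Q)>9: print(n,"ball",least_squares(lambda c:np.linalg.norm(Q-c,axis=1)-.032,[x,y,.038],loss="soft_l1",f_scale=.002).x.round(4))
    Q=P[(np.hypot(P[:,0]-.638,P[:,1]+.131)<.025)&(P[:,2]>.13)&(P[:,2]<.16)]
    if len(Q)>5: print(n,"post top",np.median(Q,0).round(4))
plan([0,0,0],84)
E
python3 fin.py
```

```text
time_s: 54.82
position: [0.5126, -0.3519, 0.016]
ee_rot: [-0.66, 1.568, -0.636]
ft_force: [1.5, -0.9, -2.6]
grip_width: 0.664
time_s: 55.32
position: [0.5135, -0.3526, 0.0171]
ee_rot: [-0.68, 1.565, -0.656]
ft_force: [-0.1, -0.1, -0.2]
grip_width: 1.002
time_s: 56.7
position: [0.4487, -0.1815, 0.1889]
ee_rot: [-0.61, 1.553, -0.587]
ft_force: [-0.5, 0.7, -0.6]
grip_width: 1.002
top jar bay xy [-0.0003  0.0601] top z 0.0866 normal tilt z-slope [ 0.01  -0.008]
top jar bay xy [ 0.0004 -0.0599] top z 0.0868 normal tilt z-slope [ 0.01 -0.04]
top ball [ 0.4472 -0.3526  0.038 ]
top ball [ 0.5117 -0.3506  0.0388]
top post top [ 0.639  -0.1317  0.1431]
side jar bay xy [0.0015 0.0633] top z 0.0867 normal tilt z-slope [ 0.031 -0.051]
side jar bay xy [ 0.0006 -0.0576] top z 0.0867 normal tilt z-slope [ 0.01  -0.056]
side ball [ 0.4484 -0.3532  0.0382]
side ball [ 0.5126 -0.3533  0.0387]
side post top [ 0.6375 -0.1249  0.141 ]
wrist jar bay xy [-0.0135  0.0709] top z 0.0861 normal tilt z-slope [ 0.19  -0.035]
wrist ball [ 0.4478 -0.3532  0.0372]
wrist ball [ 0.512  -0.3523  0.0372]
t 56.85 pos [ 0.4488 -0.182   0.1884] q1,q6 [-0.47 -2.06] F [-0.2 -0.3  0.4] w 1.0 | turn [7.2 0.8 0.5] | shift after turn [ 188.4  134.1 -465.3] mm
```

```bash
python3 -c "
import cv2,numpy as np
a=cv2.imread('pics/fin_top.png')[110:300,190:500];b=cv2.imread('pics/fin_side.png')[90:350,190:440]
cv2.imwrite('pics/fin.png',np.hstack([cv2.resize(a,(400,245)),cv2.resize(b,(236,245))]))
cv2.imwrite('pics/fin.png',cv2.resize(cv2.imread('pics/fin.png'),(790,304)))"
```

```text
(no output)
```

View pics/fin.png

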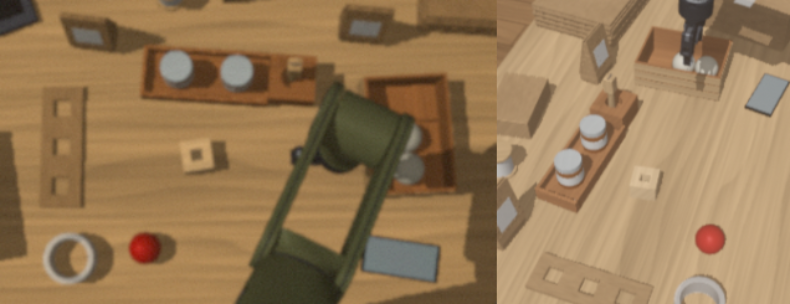

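The picture shows both jars in the bay, the post upright in its socket, both balls in the crate and the tray empty. The red ball and the bystanders have not moved. I'll run one last check that no third jar or ball is left elsewhere, then hand in.

```bash
python3 - <<'E'
from h import *
for n in("top","side"):
    camera(n); T=ext(n)[1]
    for l in("jar0_center","ball0_center","phone","tape","pouch0"): print(n,l,[(round(r["confidence"],2),w(T,r["point"]).round(3).tolist()) for r in place_of(l,n)])
print(bot.hand_in())
E
```

```text
top jar0_center [(0.75, [0.656, 0.099, 0.052])]
top ball0_center [(0.74, [0.451, -0.35, 0.037]), (0.53, [0.643, -0.02, 0.048])]
top phone [(0.88, [0.27, -0.332, -0.001])]
top tape [(0.59, [0.283, 0.316, -0.0])]
top pouch0 [(0.82, [0.744, 0.268, 0.001]), (0.71, [0.742, -0.28, 0.0])]
side jar0_center [(0.58, [0.656, 0.101, 0.051])]
side ball0_center [(0.58, [0.45, -0.354, 0.035])]
side phone [(0.74, [0.269, -0.335, -0.0]), (0.5, [0.508, 0.341, 0.002]), (0.47, [0.448, -0.356, 0.035])]
side tape [(0.87, [0.291, 0.318, 0.001])]
side pouch0 [(0.91, [0.742, -0.278, -0.0]), (0.89, [0.747, 0.273, 0.003])]
the job is handed in; nothing more can be done
None
```

The display is set up and handed in at about 57 s of the 210 s allowed. The interface gave no verdict.

- **Post:** I found the hole with the wrist camera, about 5 mm from the well's centre in +x. The post slid in without force. Its top now stands at 0.141–0.143 m, where 0.143 m is fully home.
- **Jars:** Only two were present, and both stand in the bay at about y = +60 and −60 mm, within 2 mm of centre sideways. Their tops are at 0.087 m, which means they are on the bay floor.
- **Bath bombs:** Only two were present. I lowered both to the crate floor before letting go, and their centres are 37–39 mm above the table, about 32 mm above the crate's floor.
- **Everything else:** I didn't touch the red ball or the lidded cup. The phone, tape and pouches are within a few millimetres of their starting places. The gripper was open and clear of everything at hand-in.

**Disagreements:**
- The wrist camera placed the far jar about 14 mm off, seen edge-on. The top and side cameras agreed with each other, so I used those.
- In the last check the networks found only one jar and labelled the other a ball, and they missed the second ball. Depth measurements and the picture showed all four in place.

My first grip on the post was about 8 mm off, so I opened and regripped it before lifting.

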